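# Turn the hollow test cylinder over onto the turntable's centring post

## Task

The hollow steel test cylinder stands mouth up on the granite. Turn it over and slip it mouth down over the brass centring post of the black turntable, until its rim sits fully home on the turntable; set it down gently, without dropping it or ramming the post, and leave the surface gauge, ceramic square and probe stand where they are. The V saddle is there to lay the cylinder down in when you need to change your grip.

Things in the scene. Friction and masses are not known exactly. Their poses are not given: they have to be found in the camera images.
- cup_mid (a point): Centre (half-way up, on the axis) of the loose hollow steel test cylinder: a plain round cup, outer diameter 58 mm, 110 mm long, wall 4 mm (bore 50 mm), closed at one end by a 3 mm bottom; about 0.6 kg, balanced 4 mm from here towards the closed end. Its z axis runs along the cylinder from closed end to mouth. At the start it stands on the granite (z = 0), mouth up. Grip it across its diameter from any side.
- cup_mouth (a point): Centre of the cylinder's open mouth, in the plane of the rim, 55 mm from cup_mid along its z axis. Same axes.
- seat (a point): Centre of the top face of the locked turntable, a fixed black disc, 170 mm diameter, 18 mm high (thin silver trim ring, 194 mm, round it); z up. The brass centring post stands here: 46 mm diameter up to 56 mm above this point, then a cone narrowing to 26 mm at its flat top, 70 mm above this point. The inverted cylinder's rim comes to rest on this face.
- post_tip (a point): Centre of the top of the brass post, 70 mm above seat.
- saddle_axis (a point): Fixed grey cast-iron V saddle, 110 mm long: where the cylinder's axis lies when it rests there, 70 mm above the granite, half-way along. The cylinder lies along this point's y axis (level), mouth either way. Two 90 degree V supports, 14 mm thick, centred 42 mm either side, reach up to 10 mm below this point and 40 mm sideways; 70 mm is free between them for fingers, above a 12 mm base.
- surface_gauge: Bystander: grey cast-iron surface gauge, base 60 x 80 mm, 28 mm high, with a thin steel column to 158 mm and a slanting scriber; loose. Origin at the centre of its underside.
- square: Bystander: white ceramic square standing as an L, foot 100 x 22 mm along its x axis, 129 mm tall at its -x end; loose. Origin at the centre of the foot's underside.
- probe: Bystander: chrome indicator probe on a round black foot of 64 mm diameter, 140 mm tall, its stylus reaching 91 mm out along its y axis at 118 mm height; loose. Origin at the centre of its underside.

How it is judged:
On the way:
1. the cylinder is held mouth down with its rim above the post (angle between cup_mid's own z axis and vertical above 2.6 rad and z of cup_mouth in the frame of seat above 0.058 m and horizontal distance between cup_mouth and seat below 0.03 m), for 0.1 s.
At the end, for the whole second after the job is handed in: the cylinder stands mouth down over the post, rim within 3 mm of the turntable's face, axis within 5 mm of the post's and within 3 degrees of upright, at rest and released (horizontal distance between cup_mid and seat below 0.005 m and z of cup_mouth in the frame of seat between -0.003 and 0.003 m and angle between cup_mid's own z axis and vertical above 3.09 rad and linear speed of cup below 0.02 m/s); the robot touches nothing.
It fails at once if the cylinder strikes or is pressed on the turntable or post with more than 60 N (contact force between cup and turntable above 60 N).
It fails at once if the surface gauge is pushed more than 15 mm (distance of surface_gauge from where it was at the start of the episode above 0.015 m).
It fails at once if the ceramic square is pushed more than 15 mm (distance of square from where it was at the start of the episode above 0.015 m).
It fails at once if the probe stand is pushed more than 15 mm (distance of probe from where it was at the start of the episode above 0.015 m).
It also fails if it takes over 54 s, if anything falls off the work surface, if the arm or the gripper's body presses on something with over 40 N, if the wrist force passes 120 N, or if a joint passes its speed limit or range.

## Robot

A 7-joint arm with a two-finger parallel gripper is mounted at the origin on the work surface. World frame = base frame: x ahead of the robot, y to its left, z up, the work surface at z = 0. Lengths are in m, angles in rad, forces in N, time in s.
With the tool pointing down it reaches from about 0.4 to 0.925 m from the base axis. Payload 5.6 kg.
Tool frame: the origin (TCP) lies on the centre line of the jaws, within the pads' length; the fingertips stand finger_overhang ahead of it and the grasp point (between the pads) is the TCP (finger_overhang is the distance from the TCP to the fingertips, in m); z points along the fingers, y is the line along which they close (so a half turn about z gives the same grasp; the last joint's range is limited). The gripper opens to 85 mm and grips with 20 to 120 N. Pads are 22 mm wide; open, the fingers measure 114 mm over their backs; the gripper's body (76 mm by 85 mm) begins 54 mm behind the grasp point. The pads swing forward as they close: fully open they stand 13 mm farther back than shut.
Start: joints at [1.244, 0.468, -0.012, 1.603, 0.006, 1.071, -0.056], TCP at [0.182, -0.624, 0.25] pointing down, gripper open.
Joint ranges: [-2.53, 2.53], [-0.31, 2.02], [-1.57, 1.55], [0.28, 2.44], [-1.29, 4.43], [0.15, 1.84], [-2.92, 2.92]. Speed limits (rad/s): [2.57, 2.57, 3.14, 3.14, 3.14, 3.14, 3.14].

## Interface

Orientations are given as a 3x3 rotation matrix whose columns are the frame's x, y, z axes.
In Python, from plant import * gives the robot as it stands.
- The arm moves only by the tool move_arm, never from a script. Its argument "series" is a list that holds one entry, the list of rows, each a list of 6 numbers: the shift along the world's x, y, z as a fraction of full scale, then the turn, a rotation vector about the world's x, y, z as a fraction of full scale. In form: [[[dx, dy, dz, ax, ay, az], ...]]. A call has 1 to 8 rows; each row shifts and turns the commanded pose from where the row before left it; what a row does not reach is not made up. Full scale, the value 1, is 0.3 m for a shift and 90 degrees for a turn. A row lasts 1/12 s, in which the tool goes at most 41.7 mm and 7.16 degrees, less where a joint would pass 70% of its speed; a pose out of reach is approached as far as the arm can. A call with a number of a shift or a turn outside -1 to 1 is refused whole. A call with a gripper value outside its range is refused whole. "fingers" is the finger opening in mm, from 0 to 85.4, set as the call begins (left out, the last holds). The fingers move at their own pace and stop on an object; "squeeze" is the grip in N (left out, the last holds). Time passes only in rows, so rows that do not move let the fingers close. It gives the time, the measured TCP pose, the force, the opening and the grip force at its end, in the units of the state.
- sense(): the state, without advancing time (a new reading comes with each control period).
- read_camera(name): name is "scene" or "top"; returns a dict with "pixels" (384x512x3 uint8, red, green, blue), "camera_matrix" (3x3 intrinsics, pixels), "k1" (the pictures are not rectified: a ray, as slopes to the right and down, at radius r is drawn at 1 + k1 r^2 times it, then the intrinsics apply), "origin" and "orientation" of the camera in the world. Camera axes: x right, y up, looking along -z (the intrinsics and any distortion apply to the point x, -y, -z); pixel columns grow to the right and rows downward; lengths in m; the calibration is good to about 2 mm. A picture is of the moment at which its call begins. There is no depth.
- hand_in(): hands the job in; it is judged then, once.
The state is a dict: "time": time; "qpos": joint angles; "joint_vel": joint speeds; "joint_torque": joint torques, N m; "tool_pos": TCP position; "orientation": TCP orientation; "contact_force": force on the tool from outside, world axes, zero at the start; "torque": the same for the moment, N m; "gripper_width": finger opening in m; "grip_force": force on a finger pad.
Only numpy, scipy, OpenCV 4.12 (cv2) and the standard library are available. Lean on these libraries where they do the work, as an engineer would, in place of code of your own. Each camera call takes 0.05 s, during which the arm holds its last target. There are 200 camera calls.

## Working session

There is one attempt and no reset: what is moved stays moved. The work goes in short steps, Python scripts to look and compute and a tool call to move; the robot and the scene stay as the last step left them, time stands still between calls to the robot, and variables do not carry over. Pictures are saved under pics/ and viewed, at most 10 in all, crops included, and the job is handed in when it is done.

Besides the shell and the picture viewer there is one more tool, called after "Request:" as a command line: name --argument value ..., lists and objects as JSON in quotes. move_arm: Moves the arm, as the interface text tells. Its arguments: {"type":"object","properties":{"series":{"type":"array"},"fingers":{"type":"number"},"squeeze":{"type":"number"}},"required":["series"]}

```bash
ls; mkdir -p pics; python3 - <<'E'
from plant import *
import cv2,pickle
for n in("scene","top"):
    d=read_camera(n); pickle.dump(d,open(n+".pkl","wb"))
    cv2.imwrite(f"pics/{n}0.png",cv2.resize(d["pixels"][:,:,::-1],(800,600),interpolation=cv2.INTER_CUBIC))
    print(n,d["camera_matrix"].tolist(),d["k1"],d["origin"],d["orientation"])
s=sense();print(s)
E
```

```text
pics
scene [[348.81169837523817, 0.0, 261.79878794612364], [0.0, 348.81169837523817, 189.39218337266922], [0.0, 0.0, 1.0]] -0.041490832858613894 [ 1.14314308 -0.24312142  0.66125759] [[ 0.44593288 -0.62238719  0.64325583]
 [ 0.89504975  0.31445895 -0.31623015]
 [-0.00545996  0.71676339  0.69729508]]
top [[408.4775740683109, 0.0, 258.4681402774272], [0.0, 408.4775740683109, 197.36087261327074], [0.0, 0.0, 1.0]] -0.02027571228012555 [0.52692103 0.01930582 1.02572084] [[-0.00674095  0.99379118 -0.11105697]
 [-0.99985152 -0.0049371   0.01650953]
 [ 0.01585873  0.11115177  0.9936769 ]]
{'time': 0.1, 'qpos': array([ 1.24401624,  0.46830719, -0.01161935,  1.60354365,  0.00602453,
        1.0714066 , -0.05626489]), 'joint_vel': array([-0.00109113, -0.00026848,  0.00099736, -0.00251875, -0.00011127,
       -0.00084284,  0.00159107]), 'joint_torque': array([ 5.38080094e-04, -5.33525670e+01,  2.13942787e-02, -2.51967627e+01,
        1.15219806e-02,  4.27332692e-03,  2.75582181e-06]), 'tool_pos': array([ 0.18179873, -0.62355836,  0.24941682]), 'orientation': array([[ 9.60004659e-01,  2.79983422e-01, -5.80874936e-04],
       [ 2.79983994e-01, -9.60003459e-01,  1.52356777e-03],
       [-1.31068229e-04, -1.62526785e-03, -9.99998671e-01]]), 'contact_force': array([ 0.61104996, -0.85929104,  0.1834478 ]), 'torque': array([ 0.03046871, -0.01350758,  0.01416229]), 'grip_force': 0.0, 'gripper_width': 0.08549274486874263}
```

View pics/scene0.png

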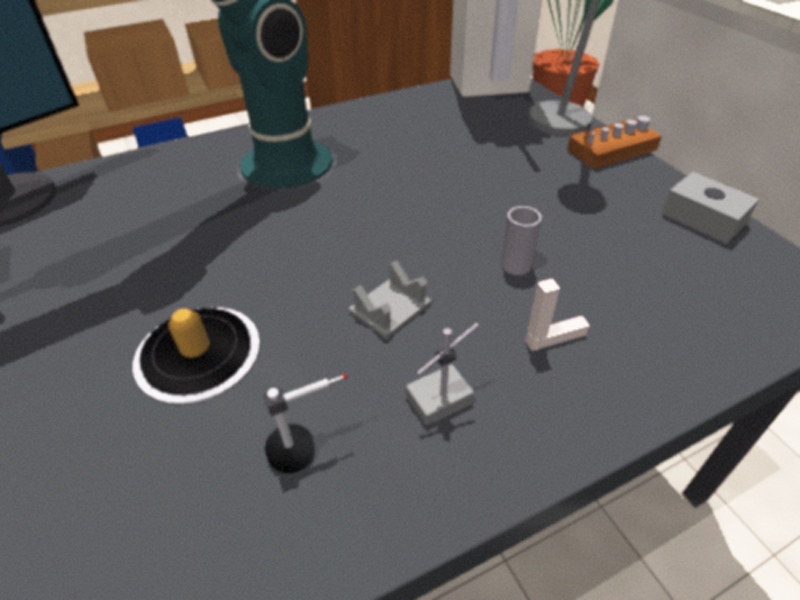

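View pics/top0.png

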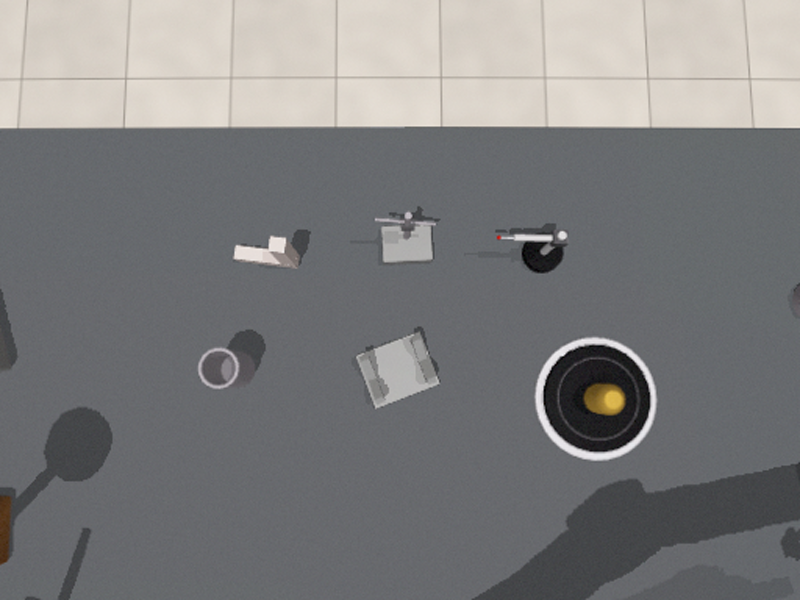

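```bash
cat > h.py <<'E'
import numpy as np,cv2,pickle
def ray(d,uv):
    K=d["camera_matrix"];uv=np.asarray(uv,float).reshape(-1,2)
    p=np.c_[(uv[:,0]-K[0,2])/K[0,0],(uv[:,1]-K[1,2])/K[1,1]];q=p.copy()
    for _ in range(10): q=p/(1+d["k1"]*(q**2).sum(1,keepdims=True))
    return np.c_[q[:,0],-q[:,1],-np.ones(len(q))]@np.asarray(d["orientation"]).T
def plane(d,uv,z):
    r=ray(d,uv);o=np.asarray(d["origin"]);return o+r*((z-o[2])/r[:,2])[:,None]
def proj(d,P):
    c=(np.asarray(P).reshape(-1,3)-d["origin"])@np.asarray(d["orientation"]);q=np.c_[c[:,0],-c[:,1]]/-c[:,2:]
    q=q*(1+d["k1"]*(q**2).sum(1,keepdims=True));K=d["camera_matrix"];return q*[K[0,0],K[1,1]]+K[:2,2]
def circ(P):
    A=np.c_[2*P[:,:2],np.ones(len(P))];s=np.linalg.lstsq(A,(P[:,:2]**2).sum(1),rcond=None)[0]
    return s[:2],np.sqrt(s[2]+s[:2]@s[:2])
E
python3 - <<'E'
from h import *
d=pickle.load(open("top.pkl","rb"));im=d["pixels"];g=im.max(2).astype(int)
hsv=cv2.cvtColor(im,cv2.COLOR_RGB2HSV)
# trim ring
def big(m,box):
    t=np.zeros_like(m);x0,y0,x1,y1=box;t[y0:y1,x0:x1]=m[y0:y1,x0:x1]
    c=max(cv2.findContours(t,cv2.RETR_EXTERNAL,cv2.CHAIN_APPROX_NONE)[0],key=cv2.contourArea);return c[:,0,:]
ring=big((g>150).astype(np.uint8),(330,200,430,310))
for z in(0.0,0.009,0.018): print("ring",z,circ(plane(d,ring,z)))
post=big(((hsv[...,1]>120)&(g>70)).astype(np.uint8),(330,200,430,310))
print("post bbox",post.min(0),post.max(0))
# brightest: post top
t=((hsv[...,1]>120)&(g>200)).astype(np.uint8);c=big(t,(330,200,430,310));print("post top",circ(plane(d,c,.088)),cv2.minEnclosingCircle(c))
b=im[215:260,120:175]
cv2.imwrite("pics/crops.png",np.hstack([cv2.resize(im[y:y+60,x:x+60][:,:,::-1],(390,390),interpolation=cv2.INTER_CUBIC) for x,y in((120,205),(225,208))]))
E
```

```text
ring 0.0 (array([ 0.49594676, -0.30392949]), np.float64(0.09708504356688376))
ring 0.009 (array([ 0.49621854, -0.30109332]), np.float64(0.09623318859821665))
ring 0.018 (array([ 0.49649032, -0.29825715]), np.float64(0.09538133362954393))
post bbox [374 246] [400 265]
post top (array([ 0.49562585, -0.30134032]), np.float64(0.011640768707717691)) ((391.9090881347656, 255.63636779785156), 5.473556995391846)
```

View pics/crops.png

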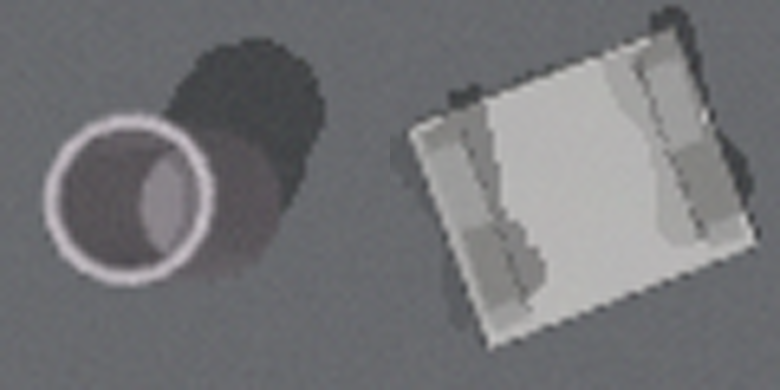

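```bash
python3 - <<'E'
from h import *
d=pickle.load(open("top.pkl","rb"));s=pickle.load(open("scene.pkl","rb"))
im=d["pixels"];g=im[...,0].astype(int)
t=np.zeros(g.shape,np.uint8);t[218:252,124:156]=(im[218:252,124:156].min(2)>135)
c=max(cv2.findContours(t,cv2.RETR_EXTERNAL,cv2.CHAIN_APPROX_NONE)[0],key=cv2.contourArea)[:,0]
print("cup rim",circ(plane(d,c,.11)),len(c))
f=lambda u:np.array(u)/6.5+[225,208]
cor=f([(20,130),(285,25),(365,240),(100,348)])-.5
for z in(.012,.04,.06): print(z,plane(d,cor,z)[:,:2].round(3).tolist())
for n,p,z in(("sq",(275,243),.129),("sqfoot",(235,255),.02),("gaugebase",(407,246),.028),("probefoot",(543,253),.0),("probetop",(562,236),.14),("stylus",(499,238),.118)):
    print(n,plane(d,np.array(p)/1.5625,z)[0].round(3))
print("scene proj cup rim ctr, post tip", (proj(s,[[.57,.29,.11],[.4956,-.3013,.088]])*1.5625).round(1))
m=cv2.cvtColor(s["pixels"],cv2.COLOR_RGB2HSV);m=((m[...,1]>150)&(m[...,2]>90)).astype(np.uint8);m[:190]=0;m[240:]=0;m[:,150:]=0
c=max(cv2.findContours(m,0,1)[0],key=cv2.contourArea)[:,0];print(c.min(0)*1.5625,c.max(0)*1.5625)
E
```

```text
cup rim (array([0.54574501, 0.26985463]), np.float64(0.028096901368973883)) 71
0.012 [[0.566, 0.079], [0.605, -0.022], [0.523, -0.052], [0.483, 0.049]]
0.04 [[0.564, 0.078], [0.603, -0.021], [0.523, -0.05], [0.484, 0.048]]
0.06 [[0.564, 0.077], [0.601, -0.02], [0.523, -0.048], [0.485, 0.048]]
sq [0.722 0.188 0.129]
sqfoot [0.726 0.272 0.02 ]
gaugebase [ 0.738 -0.003  0.028]
probefoot [ 0.732 -0.227  0.   ]
probetop [ 0.728 -0.221  0.14 ]
stylus [ 0.731 -0.135  0.118]
scene proj cup rim ctr, post tip [[541.4 219.8]
 [180.1 313.7]]
[168.75  309.375] [206.25   354.6875]
```

Request:
move_arm --series '[[[0.1,0.1,0.06,0,0,0],[0.1,0.1,0.06,0,0,0],[0.1,0.1,0.06,0,0,0],[0.1,0.1,0.03,0,0,0],[0.1,0.1,0,0,0,0],[0.1,0.1,0,0,0,0],[0.1,0.1,0,0,0,0],[0.1,0.1,0,0,0,0]]]' --fingers 85

```text
time: 0.77
tool_pos: [0.4109, -0.3942, 0.3077]
orientation: [[0.96, 0.28, -0.0], [0.28, -0.96, 0.0], [-0.0, -0.0, -1.0]]
contact_force: [0.9, -0.0, -0.3]
gripper_width: 0.085
grip_force: 0.0
```

Request:
move_arm --series '[[[0.03,0.13,0.04,0,0,0.07],[0.03,0.13,0.04,0,0,0.07],[0.03,0.13,0.04,0,0,0.07],[0.03,0.13,0.04,0,0,0.07],[0.03,0.13,0.04,0,0,0.07],[0.03,0.13,0.04,0,0,0.07],[0.03,0.13,0.04,0,0,0.07],[0.03,0.13,0.04,0,0,0.07]]]'

```text
time: 1.43
tool_pos: [0.4815, -0.0829, 0.404]
orientation: [[0.391, 0.92, -0.0], [0.92, -0.391, -0.0], [-0.001, 0.0, -1.0]]
contact_force: [1.6, -1.1, -0.3]
gripper_width: 0.0853
grip_force: 0.0
```

Request:
move_arm --series '[[[0,0.13,0,0,0,0.07],[0,0.13,0,0,0,0.07],[0,0.13,0,0,0,0.07],[0,0.13,0,0,0,0.05],[0,0.13,0,-0.075,0,0],[0,0.13,0,-0.075,0,0],[0,0.13,0,-0.075,0,0],[0,0.13,0,-0.075,0,0]]]'

```text
time: 2.1
tool_pos: [0.4819, 0.2249, 0.4044]
orientation: [[0.003, 1.0, 0.002], [0.893, -0.002, -0.45], [-0.45, 0.003, -0.893]]
contact_force: [2.2, 0.4, 1.5]
gripper_width: 0.0852
grip_force: 0.0
```

```bash
python3 - <<'E'
from plant import *
s=sense();print(s["time"],s["qpos"].round(3),s["tool_pos"].round(3),s["orientation"].round(3))
E
```

```text
2.1 [-0.148  0.384 -0.729  1.545  0.545  1.685 -0.931] [0.482 0.225 0.404] [[ 0.003  1.     0.002]
 [ 0.893 -0.002 -0.45 ]
 [-0.45   0.003 -0.893]]
```

Request:
move_arm --series '[[[0,0.1,0,-0.075,0,0],[0,0.1,0,-0.075,0,0],[0,0.1,0,-0.075,0,0],[0,0.1,0,-0.075,0,0],[0,0.1,0,-0.075,0,0],[0,0.1,0,-0.075,0,0],[0,0.1,0,-0.075,0,0],[0,0.1,0,-0.075,0,0]]]'

```text
time: 2.77
tool_pos: [0.4961, 0.3116, 0.3533]
orientation: [[-0.065, 0.992, -0.104], [0.618, -0.042, -0.785], [-0.784, -0.115, -0.61]]
contact_force: [0.8, -0.7, -2.0]
gripper_width: 0.085
grip_force: 0.0
```

```bash
python3 - <<'E'
from plant import *
import cv2
s=sense();print(s["time"],s["qpos"].round(3),s["tool_pos"].round(3),s["orientation"].round(3))
d=read_camera("scene");cv2.imwrite("pics/s1.png",cv2.resize(d["pixels"][:,:,::-1],(800,600)))
E
```

```text
2.7667 [-1.181  0.71   0.571  1.338  0.283  1.839 -0.605] [0.496 0.312 0.353] [[-0.065  0.992 -0.104]
 [ 0.618 -0.042 -0.785]
 [-0.784 -0.115 -0.61 ]]
```

View pics/s1.png

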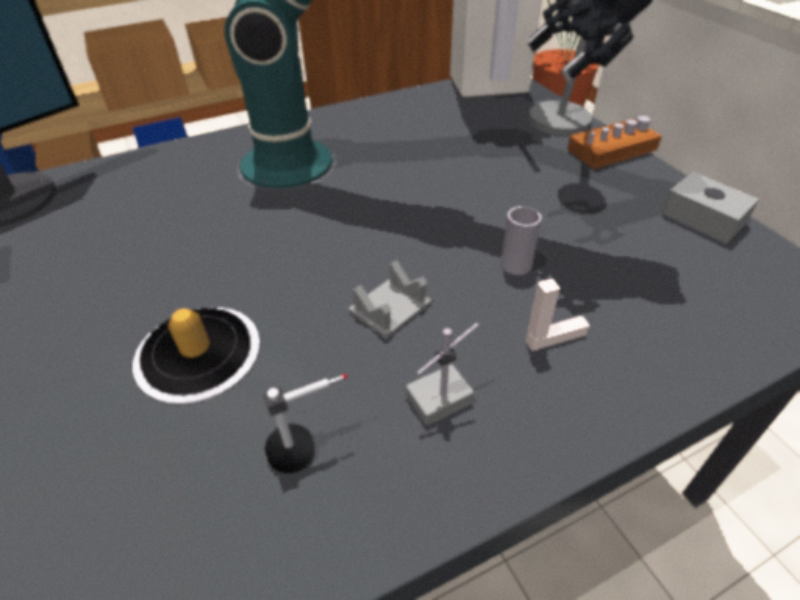

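```bash
cat > data.py <<'E'
import numpy as np
D=[([1.24401624,.46830719,-.01161935,1.60354365,.00602453,1.0714066,-.05626489],[.18179873,-.62355836,.24941682],[[.960004659,.279983422,-.000580875],[.279983994,-.960003459,.00152356777],[-.000131068,-.00162526785,-.999998671]]),
([-.148,.384,-.729,1.545,.545,1.685,-.931],[.482,.225,.404],[[.003,1,.002],[.893,-.002,-.45],[-.45,.003,-.893]]),
([-1.181,.71,.571,1.338,.283,1.839,-.605],[.496,.312,.353],[[-.065,.992,-.104],[.618,-.042,-.785],[-.784,-.115,-.61]])]
E
python3 - <<'E'
from data import D;import numpy as np,itertools
from scipy.spatial.transform import Rotation as R
best=[]
for s in itertools.product([1,-1],repeat=7):
  for pat in itertools.product("xy",repeat=3):
    Q=[]
    for q,p,M in D:
        q=np.array(q)*s
        r=R.from_euler("Z"+pat[0].upper()+"Z",q[:3])*R.from_euler(pat[1].upper()+"Z"+pat[2].upper(),q[3:6])*R.from_euler("Z",q[6])
        Q.append((r,R.from_matrix(M)))
    # R_meas = A r B ; try A=Rz(a), B=Rz(b): brute coarse
    for a in np.arange(4)*np.pi/2:
      for b in np.arange(4)*np.pi/2:
        e=max((( R.from_euler("z",a)*r*R.from_euler("z",b)).inv()*m).magnitude() for r,m in Q)
        best.append((e,s,pat,a,b))
best.sort(key=lambda t:t[0]);print(*best[:6],sep="\n")
E
```

```text
(0.0009423529624289824, (-1, 1, -1, 1, -1, 1, -1), ('y', 'y', 'y'), np.float64(0.0), np.float64(1.5707963267948966))
(0.0009423529624292037, (-1, 1, -1, 1, -1, 1, -1), ('x', 'x', 'x'), np.float64(1.5707963267948966), np.float64(0.0))
(0.0009423529624292037, (-1, -1, -1, -1, -1, -1, -1), ('x', 'x', 'x'), np.float64(4.71238898038469), np.float64(3.141592653589793))
(0.0009423529624292037, (-1, -1, -1, -1, -1, -1, -1), ('y', 'y', 'y'), np.float64(3.141592653589793), np.float64(4.71238898038469))
(0.6652479354420753, (-1, -1, -1, 1, 1, 1, -1), ('y', 'x', 'x'), np.float64(3.141592653589793), np.float64(1.5707963267948966))
(0.6652479354420754, (-1, 1, -1, -1, 1, -1, -1), ('y', 'x', 'x'), np.float64(0.0), np.float64(4.71238898038469))
```

```bash
cat > kin.py <<'E'
import numpy as np
from scipy.spatial.transform import Rotation as R
S=np.array([-1,1,-1,1,-1,1,-1])
def rots(q):
    q=np.array(q)*S;r=R.identity();o=[]
    for ax,t in zip("zyzyzyz",q): r=r*R.from_euler(ax,t);o.append(r.as_matrix())
    return o
B=R.from_euler("z",np.pi/2).as_matrix()
E
python3 - <<'E'
from kin import *;from data import D
names=["d1z","y1","e2x","a","e4x","b","f6x","c"]
A=[];b=[]
for q,p,M in D:
    o=rots(q)
    A.append(np.c_[o[0][:,2],o[0][:,1],o[2][:,0],o[2][:,2],o[3][:,0],o[4][:,2],o[5][:,0],o[5][:,2]]);b+=p
A=np.vstack(A);b=np.array(b)
for cols in([0,1,3,5,7],[0,1,3,5,6,7],[0,1,2,3,4,5,6,7],[0,1,3,4,5,6,7]):
    x,res,rk,sv=np.linalg.lstsq(A[:,cols],b,rcond=None)
    print([(names[c],round(v,4)) for c,v in zip(cols,x)],np.abs(A[:,cols]@x-b).max().round(4),sv[-1].round(3))
E
```

```text
[('d1z', np.float64(0.3082)), ('y1', np.float64(-0.0321)), ('a', np.float64(0.5207)), ('b', np.float64(0.4734)), ('c', np.float64(0.2965))] 0.0021 0.321
[('d1z', np.float64(0.3081)), ('y1', np.float64(-0.0321)), ('a', np.float64(0.5207)), ('b', np.float64(0.4731)), ('f6x', np.float64(-0.0004)), ('c', np.float64(0.2965))] 0.0021 0.311
[('d1z', np.float64(0.3064)), ('y1', np.float64(-0.0331)), ('e2x', np.float64(-0.007)), ('a', np.float64(0.506)), ('e4x', np.float64(-0.0132)), ('b', np.float64(0.4783)), ('f6x', np.float64(-0.0029)), ('c', np.float64(0.2937))] 0.0022 0.077
[('d1z', np.float64(0.3063)), ('y1', np.float64(-0.0333)), ('a', np.float64(0.5058)), ('e4x', np.float64(-0.0139)), ('b', np.float64(0.4731)), ('f6x', np.float64(-0.001)), ('c', np.float64(0.2935))] 0.0022 0.078
```

Request:
move_arm --series '[[[0,-0.1,0,0.075,0,0],[0,-0.1,0,0.075,0,0],[0,-0.1,0,0.075,0,0],[0,-0.1,0,0.075,0,0],[0,-0.1,0,0.075,0,0]]]'

```text
time: 3.23
tool_pos: [0.4963, 0.1589, 0.3533]
orientation: [[-0.064, 0.993, -0.104], [0.951, 0.029, -0.309], [-0.304, -0.119, -0.945]]
contact_force: [0.6, -0.5, -1.1]
gripper_width: 0.0848
grip_force: 0.0
```

```bash
python3 - <<'E'
from plant import *
s=sense();print(s["time"],s["qpos"].round(4).tolist(),s["tool_pos"].round(4).tolist(),s["orientation"].round(4).tolist())
E
```

```text
3.2333 [-0.9436, 0.2935, 0.5563, 1.7007, 0.0966, 1.411, -0.3679] [0.4963, 0.1589, 0.3533] [[-0.064, 0.9925, -0.1041], [0.9507, 0.0289, -0.3089], [-0.3035, -0.1187, -0.9454]]
```

```bash
cat >> data.py <<'E'
D.append(([-0.9436, 0.2935, 0.5563, 1.7007, 0.0966, 1.411, -0.3679],[0.4963, 0.1589, 0.3533],[]))
E
cat >> kin.py <<'E'
from data import D
from scipy.optimize import least_squares
def basis(q):
    o=rots(q);return np.c_[o[0][:,2],o[0][:,1],o[2][:,2],o[2][:,1],o[4][:,2],o[5][:,2]]
X=np.linalg.lstsq(np.vstack([basis(d[0]) for d in D]),np.hstack([d[1] for d in D]),rcond=1e-2)[0]
err=np.abs(np.vstack([basis(d[0]) for d in D])@X-np.hstack([d[1] for d in D])).max()
def fk(q): return basis(q)@X,rots(q)[6]@B
LO=np.array([-2.53,-.31,-1.57,.28,-1.29,.15,-2.92])+.03;HI=np.array([2.53,2.02,1.55,2.44,4.43,1.84,2.92])-.03
def pts(q):
    b=basis(q)*X;p=np.cumsum(b,1);return p[:,1],p[:,3],p[:,4],p[:,5]  # shoulder elbow wrist tcp
def orient(psi,el,flip=0):
    z=np.array([np.cos(psi)*np.cos(el),np.sin(psi)*np.cos(el),np.sin(el)]);y=np.array([-np.sin(psi),np.cos(psi),0])*(-1 if flip else 1)
    return np.c_[np.cross(y,z),y,z]
def ik(p,M,q0):
    f=lambda q:np.r_[(fk(q)[0]-p)*5,R.from_matrix(M.T@fk(q)[1]).as_rotvec(),(q-q0)*1e-4]
    s=least_squares(f,np.clip(q0,LO+.01,HI-.01),bounds=(LO,HI));return s.x,np.abs(s.fun[:6]).max()
E
cat > scan.py <<'E'
import sys
from kin import *
print(X.round(4),err.round(4))
rng=np.random.default_rng(0)
for name,p in(("pick",[.546,.270,.07]),("place",[.496,-.30,.075])):
  for el in(0,-30):
    for psi in range(-180,180,30):
      for fl in(0,1):
        g=[]
        for k in range(8):
            q,e=ik(np.array(p),orient(np.radians(psi),np.radians(el),fl),rng.uniform(LO,HI))
            if e<.004:
                P=pts(q);g.append((round(P[2][2],3),round(P[1][2],3),q.round(2).tolist()))
        if g: print(name,el,psi,fl,len(g),max(g,key=lambda t:t[1]))
E
time timeout 550 python3 scan.py
```

```text
real	9m10.014s
user	9m7.746s
sys	0m0.171s
```

```bash
cat > bik.py <<'E'
from kin import *
def bfk(q): # q (N,7)
    N=len(q);M=np.broadcast_to(np.eye(3),(N,3,3));o=[];axs=[]
    for i,t in enumerate((q*S).T):
        c,s=np.cos(t),np.sin(t);T=np.zeros((N,3,3))
        if i%2==0: T[:,0,0]=c;T[:,0,1]=-s;T[:,1,0]=s;T[:,1,1]=c;T[:,2,2]=1;axs.append(M[:,:,2]*S[i])
        else: T[:,0,0]=c;T[:,0,2]=s;T[:,2,0]=-s;T[:,2,2]=c;T[:,1,1]=1;axs.append(M[:,:,1]*S[i])
        M=M@T;o.append(M)
    sh=o[0][:,:,2]*X[0]+o[0][:,:,1]*X[1];el=sh+o[2][:,:,2]*X[2]+o[2][:,:,1]*X[3];wr=el+o[4][:,:,2]*X[4];tc=wr+o[5][:,:,2]*X[5]
    return sh,el,wr,tc,M@B,axs
def bik(p,Rt,q,it=150,lim=True):
    q=q.copy();p=np.broadcast_to(p,(len(q),3))
    for _ in range(it):
        sh,el,wr,tc,M,axs=bfk(q)
        org=[np.zeros_like(sh),sh,sh,el,el,wr,wr]
        J=np.stack([np.concatenate([np.cross(a,tc-o),a*.3],1) for a,o in zip(axs,org)],2)
        rv=R.from_matrix(Rt@M.transpose(0,2,1)).as_rotvec()
        e=np.concatenate([p-tc,rv*.3],1)
        dq=J.transpose(0,2,1)@np.linalg.solve(J@J.transpose(0,2,1)+2e-4*np.eye(6),e[...,None])
        q=q+np.clip(dq[...,0],-.2,.2)
        q=np.clip(q,LO,HI)
    return q,np.abs(e).max(1)
E
cat > scan.py <<'E'
from bik import *
print(X.round(4),err.round(4),flush=True)
rng=np.random.default_rng(0)
for name,p in(("pick",[.546,.270,.07]),("place",[.496,-.30,.075])):
  for elv in(0,-30):
    for psi in range(-180,180,30):
      for fl in(0,1):
        q,e=bik(np.array(p),orient(np.radians(psi),np.radians(elv),fl),rng.uniform(LO,HI,(150,7)),80)
        ok=e<.003
        if ok.any():
            q=q[ok];_,el,wr,*_=bfk(q);i=np.argmax(np.minimum((q-LO),(HI-q)).min(1)+ (el[:,2]>.2))
            print(name,elv,psi,fl,ok.sum(),"wr",wr[i].round(2),"elbow z",el[i,2].round(2),q[i].round(2).tolist(),flush=True)
E
time timeout 200 python3 scan.py
```

```text
[ 0.3048 -0.0288  0.521  -0.0046  0.4722  0.2935] 0.0002
pick 0 -90 0 89 wr [0.55 0.56 0.07] elbow z 0.25 [-1.41, 1.68, 1.18, 1.26, -0.04, 1.69, -0.4]
pick 0 -90 1 74 wr [0.55 0.56 0.07] elbow z 0.32 [-1.34, 1.55, 0.98, 1.25, 0.15, 1.71, 2.58]
pick 0 -60 0 98 wr [0.4  0.52 0.07] elbow z 0.38 [-1.54, 1.42, 0.84, 1.62, 0.49, 1.21, -0.79]
pick 0 -60 1 79 wr [0.4  0.52 0.07] elbow z 0.4 [-1.51, 1.39, 0.78, 1.62, 0.56, 1.24, 2.3]
pick 0 -30 0 91 wr [0.29 0.42 0.07] elbow z 0.53 [-1.23, 1.13, 0.24, 1.96, 1.47, 1.36, -1.49]
pick 0 -30 1 86 wr [0.29 0.42 0.07] elbow z 0.53 [-1.23, 1.13, 0.24, 1.96, 1.48, 1.36, 1.66]
pick 0 0 0 75 wr [0.25 0.27 0.07] elbow z 0.53 [-1.0, 1.13, 0.09, 2.24, 2.18, 1.63, -1.8]
pick 0 0 1 73 wr [0.25 0.27 0.07] elbow z 0.53 [-1.02, 1.13, 0.1, 2.24, 2.18, 1.62, 1.33]
pick 0 30 0 76 wr [0.29 0.12 0.07] elbow z 0.23 [0.56, 1.7, -0.96, 2.29, 3.75, 1.36, -0.36]
pick 0 30 1 46 wr [0.29 0.12 0.07] elbow z 0.37 [0.31, 1.44, -0.74, 2.3, 3.65, 1.59, 2.46]
pick 0 60 0 62 wr [0.4  0.02 0.07] elbow z 0.53 [0.05, 1.12, -0.18, 2.17, 4.14, 1.51, -1.37]
pick 0 60 1 42 wr [0.4  0.02
[... 5593 characters left out ...]
0.43  0.22] elbow z 0.58 [1.57, 1.01, -0.8, 2.02, -0.94, 0.49, 0.89]
place -30 60 0 61 wr [ 0.37 -0.52  0.22] elbow z 0.6 [1.27, 0.97, -0.51, 1.71, -0.63, 1.06, -2.33]
place -30 60 1 62 wr [ 0.37 -0.52  0.22] elbow z 0.54 [1.45, 1.1, -0.8, 1.7, -0.33, 0.97, 0.57]
place -30 90 0 49 wr [ 0.5  -0.55  0.22] elbow z 0.5 [1.25, 1.19, -0.79, 1.4, -0.08, 1.43, -2.5]
place -30 90 1 65 wr [ 0.5  -0.55  0.22] elbow z 0.49 [1.27, 1.2, -0.82, 1.4, -0.05, 1.43, 0.62]
place -30 120 0 26 wr [ 0.62 -0.52  0.22] elbow z 0.51 [0.91, 1.16, -0.48, 1.19, -0.06, 1.79, -2.13]
place -30 120 1 47 wr [ 0.62 -0.52  0.22] elbow z 0.51 [0.9, 1.16, -0.47, 1.19, -0.06, 1.79, 1.02]
real	0m21.129s
user	0m20.661s
sys	0m0.209s
```

```bash
cat > sim.py <<'E'
from bik import *
from scipy.spatial.transform import Slerp
def follow(q,wps,n=25):
    for p,M in wps:
        _,_,_,tc,M0,_=bfk(q[None]);sl=Slerp([0,1],R.from_matrix([M0[0],M]))
        worst=0;lim=9
        for k in range(1,n+1):
            t=k/n;q,e=bik(tc[0]+(np.array(p)-tc[0])*t,sl(t).as_matrix(),q[None],6);q=q[0];worst=max(worst,e[0]);lim=min(lim,np.minimum(q-LO,HI-q).min())
        print(np.round(p,3),"err",worst.round(4),"margin",lim.round(2),q.round(2).tolist(),"wr",bfk(q[None])[2][0].round(2))
    return q
d2r=np.radians
G=np.array([.546,.27,.075]);psi=d2r(-69);dd=np.array([np.cos(psi),np.sin(psi),0]);up=np.array([0,0,1.])
def tool(th): # th deg in plane(dd,up), y fixed
    t=d2r(th);z=dd*np.cos(t)+up*np.sin(t);y=np.array([-np.sin(psi),np.cos(psi),0]);return np.c_[np.cross(y,z),y,z]
Sd=np.array([.544,.0135,.07]);SEAT=np.array([.496,-.300,.018])
E
python3 - <<'E'
from sim import *
q0=np.array([-0.9436,0.2935,0.5563,1.7007,0.0966,1.411,-0.3679])
pre=G-.13*tool(-30)[:,2]
q=follow(q0,[(pre,tool(-30)),(G,tool(-30)),(G+[0,0,.13],tool(-30)),(Sd+.02*dd+[0,0,.13],tool(-120)),(Sd+.02*dd,tool(-120)),(Sd+.02*dd+[0,0,.12],tool(-90)),(Sd-.02*dd,tool(-60)),(Sd+[0,0,.2],tool(-90))])
Rz=R.from_euler
for yaw in (0,-21,-51):
    M=R.from_euler("z",yaw,degrees=True).as_matrix()@tool(-150)
    print(yaw,M.round(3).tolist()); follow(q,[([.45,-.15,.3],R.from_euler("z",yaw,degrees=True).as_matrix()@tool(-90)),(SEAT+[0,0,.18],M),(SEAT+[0,0,.075],M)])
# move numbers now
from data import D
_,_,_,tc,M0,_=bfk(q0[None])
print("pre",pre.round(3),"delta frac",((pre-tc[0])/.3).round(3),"rotvec frac",(R.from_matrix(tool(-30)@M0[0].T).as_rotvec()/(np.pi/2)).round(3))
E
```

```text
[0.506 0.375 0.14 ] err 0.0 margin 0.41 [-1.33, 0.96, 0.5, 1.49, 0.45, 1.4, -0.76] wr [0.41 0.61 0.29]
[0.546 0.27  0.075] err 0.0 margin 0.42 [-1.24, 1.01, 0.52, 1.65, 0.51, 1.16, -0.8] wr [0.45 0.51 0.22]
[0.546 0.27  0.205] err 0.0 margin 0.51 [-1.28, 0.81, 0.58, 1.66, 0.55, 1.3, -0.69] wr [0.45 0.51 0.35]
[ 0.551 -0.005  0.2  ] err 0.0 margin 0.5 [0.02, 0.52, 0.22, 1.76, -0.57, 1.24, 0.88] wr [ 0.6  -0.14  0.45]
[ 0.551 -0.005  0.07 ] err 0.0 margin 0.57 [0.05, 0.71, 0.18, 1.81, -0.65, 1.05, 1.01] wr [ 0.6  -0.14  0.32]
[ 0.551 -0.005  0.19 ] err 0.0 margin 0.49 [-0.38, 0.39, 0.41, 1.92, -0.2, 0.87, 0.5] wr [ 0.55 -0.01  0.48]
[0.537 0.032 0.07 ] err 0.0 margin 0.31 [-0.96, 0.7, 0.72, 2.1, 0.18, 0.49, -0.17] wr [0.48 0.17 0.32]
[0.544 0.014 0.27 ] err 0.0 margin 0.31 [-0.52, 0.28, 0.52, 1.87, -0.16, 1.03, 0.44] wr [0.54 0.01 0.56]
0 [[-0.179, 0.934, -0.31], [0.467, 0.358, 0.809], [0.866, 0.0, -0.5]]
[ 0.45 -0.15  0.3 ] err 0.0 margin 0.39 [-0.34, 0.11, 0.64, 1.99, -0.07, 1.06, 0.7] wr [ 0.45 -0.15  0.59]
[ 0.496 -0.3    0.198] err 0.0302 margin 0.0 [0.62, 0.92, 0.14, 1.29, -0.52,
[... 324 characters left out ...]
0.3    0.198] err 0.0114 margin 0.0 [0.54, 0.87, 0.41, 1.47, -0.84, 1.81, 1.18] wr [ 0.5  -0.55  0.34]
[ 0.496 -0.3    0.093] err 0.0 margin 0.0 [0.56, 1.01, 0.37, 1.46, -0.86, 1.74, 1.26] wr [ 0.5  -0.55  0.24]
-51 [[0.25, 0.866, 0.433], [0.433, -0.5, 0.75], [0.866, 0.0, -0.5]]
[ 0.45 -0.15  0.3 ] err 0.0 margin 0.39 [-0.45, 0.11, 0.77, 2.0, -0.09, 1.06, -0.16] wr [ 0.45 -0.15  0.59]
[ 0.496 -0.3    0.198] err 0.0 margin 0.08 [0.52, 0.75, 0.54, 1.78, -1.18, 1.64, 1.07] wr [ 0.37 -0.52  0.34]
[ 0.496 -0.3    0.093] err 0.0 margin 0.02 [0.55, 0.92, 0.49, 1.77, -1.24, 1.57, 1.21] wr [ 0.37 -0.52  0.24]
pre [0.506 0.375 0.14 ] delta frac [ 0.032  0.72  -0.711] rotvec frac [-0.448 -0.164  0.233]
```

Request:
move_arm --series '[[[0.003,0.09,-0.06,-0.056,-0.02,0.029],[0.003,0.09,-0.06,-0.056,-0.02,0.029],[0.003,0.09,-0.06,-0.056,-0.02,0.029],[0.003,0.09,-0.08,-0.056,-0.02,0.029],[0.005,0.09,-0.1,-0.056,-0.02,0.029],[0.005,0.09,-0.1,-0.056,-0.02,0.029],[0.005,0.09,-0.1,-0.056,-0.02,0.029],[0.005,0.09,-0.1,-0.056,-0.02,0.029]]]'

```text
time: 3.9
tool_pos: [0.5057, 0.3775, 0.153]
orientation: [[-0.18, 0.935, 0.306], [0.461, 0.356, -0.813], [-0.869, -0.005, -0.495]]
contact_force: [0.7, -0.2, 1.3]
gripper_width: 0.0853
grip_force: 0.0
```

```bash
cat > to.py <<'E'
from sim import *
from plant import *
def to(p,M):
    s=sense();print("t",round(s["time"],2),"q",s["qpos"].round(2).tolist(),"pos",s["tool_pos"].round(4),"F",s["contact_force"].round(1),"w",round(s["gripper_width"],4),"gf",round(s["grip_force"],1))
    print("  d/0.3",((np.array(p)-s["tool_pos"])/.3).round(4),"rot/90",(R.from_matrix(M@s["orientation"].T).as_rotvec()/(np.pi/2)).round(4))
E
python3 - <<'E'
from to import *
to(G-.13*tool(-30)[:,2],tool(-30)); to(G,tool(-30))
E
```

```text
t 3.9 q [-1.33, 0.95, 0.49, 1.48, 0.46, 1.43, -0.75] pos [0.5057 0.3775 0.153 ] F [ 0.7 -0.2  1.3] w 0.0853 gf 0.0
  d/0.3 [-0.0002 -0.008  -0.0432] rot/90 [ 0.0046 -0.0019  0.0019]
t 3.9 q [-1.33, 0.95, 0.49, 1.48, 0.46, 1.43, -0.75] pos [0.5057 0.3775 0.153 ] F [ 0.7 -0.2  1.3] w 0.0853 gf 0.0
  d/0.3 [ 0.1343 -0.3584 -0.2598] rot/90 [ 0.0046 -0.0019  0.0019]
```

Request:
move_arm --series '[[[0,-0.008,-0.043,0.0046,-0.0019,0.0019],[0.022,-0.058,-0.036,0,0,0],[0.022,-0.058,-0.036,0,0,0],[0.022,-0.058,-0.036,0,0,0],[0.022,-0.058,-0.036,0,0,0],[0.022,-0.058,-0.036,0,0,0],[0.024,-0.06,-0.037,0,0,0],[0,0,0,0,0,0]]]'

```text
time: 4.57
tool_pos: [0.5462, 0.2627, 0.0749]
orientation: [[-0.178, 0.937, 0.301], [0.466, 0.349, -0.813], [-0.867, -0.004, -0.499]]
contact_force: [0.9, -2.3, 0.0]
gripper_width: 0.085
grip_force: 0.0
```

```bash
python3 - <<'E'
from to import *
to(G,tool(-30))
import cv2
a=read_camera("scene")["pixels"][90:240,250:450];b=read_camera("top")["pixels"][150:300,60:260]
cv2.imwrite("pics/g.png",np.hstack([cv2.resize(x[:,:,::-1],(400,300),interpolation=cv2.INTER_CUBIC) for x in(a,b)]))
E
```

```text
t 4.57 q [-1.23, 1.0, 0.51, 1.65, 0.52, 1.17, -0.81] pos [0.5462 0.2627 0.0749] F [ 0.9 -2.3  0. ] w 0.085 gf 0.0
  d/0.3 [-0.0005  0.0244  0.0002] rot/90 [ 0.0018 -0.0022  0.0061]
```

View pics/g.png

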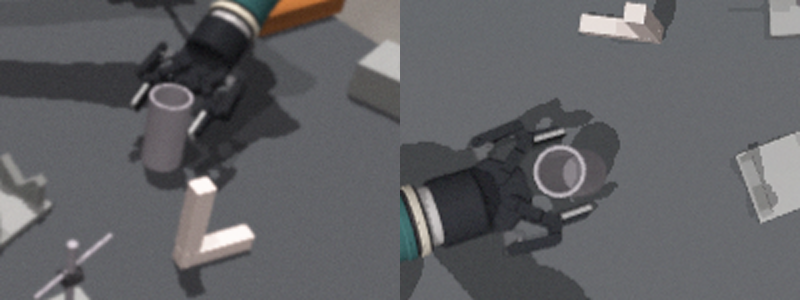

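Request:
move_arm --series '[[[-0.0005,0.0244,0,0,0,0.006],[0,0,0,0,0,0],[0,0,0,0,0,0],[0,0,0,0,0,0],[0,0,0,0,0,0],[0,0,0,0,0,0],[0,0,0,0,0,0],[0,0,0,0,0,0]]]' --fingers 85

```text
time: 5.33
tool_pos: [0.5465, 0.2753, 0.0767]
orientation: [[-0.182, 0.931, 0.315], [0.466, 0.364, -0.807], [-0.866, -0.0, -0.5]]
contact_force: [1.0, -0.5, -0.3]
gripper_width: 0.0849
grip_force: 0.0
```

Request:
move_arm --series '[[[0,0,0,0,0,0],[0,0,0,0,0,0],[0,0,0,0,0,0],[0,0,0,0,0,0],[0,0,0,0,0,0],[0,0,0,0,0,0],[0,0,0,0,0,0],[0,0,0,0,0,0]]]' --fingers 40 --squeeze 60

```text
time: 6.0
tool_pos: [0.5461, 0.2752, 0.077]
orientation: [[-0.182, 0.932, 0.314], [0.465, 0.363, -0.807], [-0.866, -0.001, -0.5]]
contact_force: [-3.8, 0.0, 5.9]
gripper_width: 0.0562
grip_force: 62.7
```

Request:
move_arm --series '[[[0,0,0,0,0,0],[0,0,0,0,0,0],[0,0,0.02,0,0,0],[0,0,0.03,0,0,0],[0,0,0.03,0,0,0],[0,0,0.03,0,0,0],[0,0,0.04,0,0,0],[0,0,0.05,0,0,0]]]'

```text
time: 6.67
tool_pos: [0.5463, 0.2752, 0.1374]
orientation: [[-0.183, 0.931, 0.315], [0.466, 0.364, -0.807], [-0.866, -0.001, -0.501]]
contact_force: [0.4, 0.0, -5.5]
gripper_width: 0.056
grip_force: 64.2
```

```bash
cat >> to.py <<'E'
def cupframe(c,a): # mid, axis -> frame with z axis a, y = tool y-ish
    a=np.array(a,float);a/=np.linalg.norm(a);y=np.array([.934,.358,0]);y-=a*(a@y);y/=np.linalg.norm(y);return np.array(c),np.c_[np.cross(y,a),y,a]
def toolfor(gr,c,Mc): # gr=(p,M) of the cup in tool frame
    Mt=Mc@gr[1].T;return c-Mt@gr[0],Mt
E
python3 - <<'E'
from to import *
s=sense();p,M=s["tool_pos"],s["orientation"]
c,Mc=cupframe([.546,.270,.055+p[2]-.077],[0,0,1]);gr=(M.T@(c-p),M.T@Mc);pickle_=__import__("pickle");pickle_.dump(gr,open("gr1.pkl","wb"));print(gr[0].round(4))
tp,tM=toolfor(gr,*cupframe(Sd+[0,0,.13],dd));to(tp,tM)
q=follow(s["qpos"],[(tp,tM)])
tp,tM=toolfor(gr,*cupframe(Sd,dd));print(tp.round(4))
E
```

```text
[ 0.0167 -0.0021  0.0151]
t 6.67 q [-1.26, 0.91, 0.53, 1.65, 0.54, 1.23, -0.76] pos [0.5463 0.2752 0.1374] F [ 0.4  0.  -5.5] w 0.056 gf 64.2
  d/0.3 [ 0.0253 -0.9382  0.2246] rot/90 [9.337e-01 3.581e-01 2.000e-04]
[ 0.554 -0.006  0.205] err 0.0 margin 0.49 [0.09, 0.51, 0.12, 1.75, -0.53, 1.23, 0.84] wr [ 0.61 -0.14  0.46]
[ 0.5539 -0.0063  0.0748]
```

Request:
move_arm --series '[[[0.001,-0.04,0.06,0.04,0.0153,0],[0.001,-0.055,0.06,0.05,0.0192,0],[0.001,-0.06,0.04,0.0593,0.0227,0],[0.001,-0.06,0.03,0.0593,0.0227,0],[0.002,-0.06,0.02,0.0593,0.0227,0],[0.002,-0.06,0.01,0.0593,0.0227,0],[0.002,-0.06,0.0046,0.0593,0.0227,0],[0.002,-0.06,0,0.0593,0.0227,0]]]'

```text
time: 7.33
tool_pos: [0.55, 0.137, 0.2066]
orientation: [[-0.345, 0.932, 0.111], [0.893, 0.362, -0.267], [-0.289, 0.007, -0.957]]
contact_force: [0.2, -0.2, -6.1]
gripper_width: 0.056
grip_force: 64.5
```

Request:
move_arm --series '[[[0.001,-0.06,0,0.0593,0.0227,0],[0.002,-0.06,0,0.0593,0.0227,0],[0.002,-0.06,0,0.0593,0.0227,0],[0.002,-0.06,0,0.0593,0.0227,0],[0.002,-0.06,0,0.0593,0.0227,0],[0.002,-0.06,0,0.0593,0.0227,0],[0.002,-0.06,0,0.0593,0.0227,0],[0.002,-0.063,0,0.0593,0.0227,0]]]'

```text
time: 8.0
tool_pos: [0.554, -0.0089, 0.2058]
orientation: [[-0.318, 0.933, -0.166], [0.816, 0.359, 0.453], [0.482, 0.008, -0.876]]
contact_force: [0.2, -1.2, -5.5]
gripper_width: 0.0563
grip_force: 64.8
```

```bash
python3 - <<'E'
from to import *
import pickle,cv2
gr=pickle.load(open("gr1.pkl","rb"))
to(*toolfor(gr,*cupframe(Sd+[0,0,.13],dd)))
a=read_camera("scene")["pixels"][90:240,180:380];b=read_camera("top")["pixels"][150:300,170:370]
cv2.imwrite("pics/l.png",np.hstack([cv2.resize(x[:,:,::-1],(400,300),interpolation=cv2.INTER_CUBIC) for x in(a,b)]))
E
```

```text
t 8.0 q [0.02, 0.51, 0.21, 1.76, -0.55, 1.23, 0.87] pos [ 0.554  -0.0089  0.2058] F [ 0.2 -1.2 -5.5] w 0.0563 gf 64.8
  d/0.3 [-0.0003  0.0087 -0.0035] rot/90 [0.0121 0.0061 0.0005]
```

View pics/l.png

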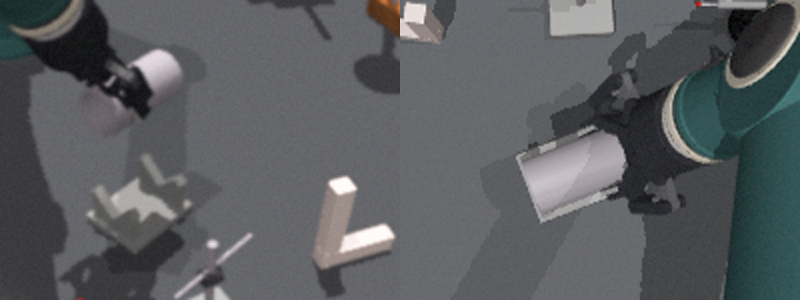

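Request:
move_arm --series '[[[0,0.0087,-0.0635,0.0121,0.0061,0],[0,0,-0.08,0,0,0],[0,0,-0.08,0,0,0],[0,0,-0.08,0,0,0],[0,0,-0.06,0,0,0],[0,0,-0.04,0,0,0],[0,0,-0.02,0,0,0],[0,0,0,0,0,0]]]'

```text
time: 8.77
tool_pos: [0.5529, -0.0047, 0.0773]
orientation: [[-0.312, 0.933, -0.178], [0.808, 0.359, 0.466], [0.499, 0.001, -0.866]]
contact_force: [-4.3, -1.5, -3.9]
gripper_width: 0.0562
grip_force: 64.9
```

Request:
move_arm --series '[[[0,0,-0.004,0,0,0],[0,0,-0.004,0,0,0],[0,0,0,0,0,0]]]'

```text
time: 9.02
tool_pos: [0.5529, -0.0045, 0.0769]
orientation: [[-0.312, 0.933, -0.178], [0.808, 0.36, 0.467], [0.5, 0.002, -0.866]]
contact_force: [-8.4, -2.2, 4.7]
gripper_width: 0.0563
grip_force: 65.8
```

Request:
move_arm --series '[[[0,0,-0.003,0,0,0],[0,0,-0.003,0,0,0],[0,0,0,0,0,0]]]'

```text
time: 9.27
tool_pos: [0.5529, -0.0045, 0.0766]
orientation: [[-0.313, 0.933, -0.178], [0.807, 0.36, 0.469], [0.501, 0.003, -0.865]]
contact_force: [-10.6, -3.6, 13.8]
gripper_width: 0.0564
grip_force: 66.6
```

Request:
move_arm --series '[[[0,0,0,0,0,0],[0,0,0,0,0,0],[0,0,0,0,0,0],[0,0,0,0,0,0],[0,0,0,0,0,0],[0,0,0,0,0,0],[0,0,0,0,0,0]]]' --fingers 85

```text
time: 9.85
tool_pos: [0.5547, -0.0034, 0.0727]
orientation: [[-0.312, 0.934, -0.175], [0.809, 0.358, 0.467], [0.499, 0.005, -0.867]]
contact_force: [-0.0, -1.0, 0.3]
gripper_width: 0.0852
grip_force: 0.0
```

Request:
move_arm --series '[[[0.006,-0.015,0.03,0,0,0],[0.012,-0.03,0.06,0,0,0],[0.012,-0.03,0.06,0,0,0],[0.012,-0.03,0.06,0,0,0],[0.012,-0.03,0.06,0,0,0],[0.012,-0.03,0.06,0,0,0],[0,0,0.06,-0.06,-0.023,0],[0,0,0.04,-0.06,-0.023,0]]]'

```text
time: 10.52
tool_pos: [0.5755, -0.0567, 0.2034]
orientation: [[-0.338, 0.935, -0.104], [0.889, 0.353, 0.291], [0.309, 0.006, -0.951]]
contact_force: [-0.3, 0.6, 0.3]
gripper_width: 0.0855
grip_force: 0.0
```

```bash
python3 - <<'E'
from to import *
M=tool(-60);to(Sd-.018*dd-.12*M[:,2],M);print((M[:,2]*.12/.3).round(4))
E
```

```text
t 10.52 q [-0.03, 0.49, 0.27, 1.74, -0.43, 1.14, 0.81] pos [ 0.5755 -0.0567  0.2034] F [-0.3  0.6  0.3] w 0.0855 gf 0.0
  d/0.3 [-0.1982  0.4767 -0.0983] rot/90 [-0.4997 -0.1865  0.0017]
[ 0.0717 -0.1867 -0.3464]
```

Request:
move_arm --series '[[[-0.025,0.06,0.01,-0.063,-0.0235,0],[-0.025,0.06,0,-0.063,-0.0235,0],[-0.025,0.06,0,-0.063,-0.0235,0],[-0.025,0.06,0,-0.063,-0.0235,0],[-0.025,0.06,-0.02,-0.063,-0.0235,0],[-0.025,0.06,-0.03,-0.063,-0.0235,0],[-0.025,0.06,-0.03,-0.063,-0.0235,0],[-0.025,0.06,-0.03,-0.05,-0.019,0]]]'

```text
time: 11.18
tool_pos: [0.5145, 0.0928, 0.1729]
orientation: [[-0.315, 0.933, 0.175], [0.816, 0.36, -0.453], [-0.485, 0.0, -0.874]]
contact_force: [0.4, 0.1, -0.3]
gripper_width: 0.0847
grip_force: 0.0
```

```bash
python3 - <<'E'
from to import *
M=tool(-60);to(Sd-.018*dd,M)
d=read_camera("top");b=d["pixels"][190:280,215:305]
u=proj(d,[Sd+.055*dd+[0,0,.029],Sd-.055*dd+[0,0,.029]]);print(u.round(1)-[215,190],"x6.6")
import cv2
cv2.imwrite("pics/r.png",cv2.resize(b[:,:,::-1],(594,594),interpolation=cv2.INTER_CUBIC))
E
```

```text
t 11.18 q [-0.93, 0.43, 0.51, 2.05, 0.42, 0.81, -0.4] pos [0.5145 0.0928 0.1729] F [ 0.4  0.1 -0.3] w 0.0847 gf 0.0
  d/0.3 [ 0.0769 -0.2084 -0.3429] rot/90 [-0.01   -0.0036 -0.0012]Traceback (most recent call last):
  File "<stdin>", line 4, in <module>
NameError: name 'proj' is not defined
```

Request:
move_arm --series '[[[0.013,-0.035,-0.057,-0.01,-0.0036,0],[0.013,-0.035,-0.057,0,0,0],[0.013,-0.035,-0.057,0,0,0],[0.013,-0.035,-0.057,0,0,0],[0.012,-0.035,-0.057,0,0,0],[0.009,-0.025,-0.04,0,0,0],[0,0,0,0,0,0],[0,0,0,0,0,0]]]'

```text
time: 11.9
tool_pos: [0.5364, 0.0301, 0.0745]
orientation: [[-0.312, 0.934, 0.174], [0.81, 0.357, -0.465], [-0.497, -0.005, -0.868]]
contact_force: [-0.3, 0.9, -0.7]
gripper_width: 0.0848
grip_force: 0.0
```

```bash
python3 - <<'E'
from to import *
from h import proj
M=tool(-60);to(Sd-.018*dd,M)
d=read_camera("top");b=d["pixels"][190:280,215:305]
u=proj(d,[Sd+.055*dd+[0,0,.029],Sd-.055*dd+[0,0,.029]]);print(((u-[215,190])*6.6).round(1))
import cv2
cv2.imwrite("pics/r.png",cv2.resize(b[:,:,::-1],(594,594),interpolation=cv2.INTER_CUBIC))
E
```

```text
t 11.9 q [-0.81, 0.63, 0.52, 2.09, 0.44, 0.55, -0.4] pos [0.5364 0.0301 0.0745] F [-0.3  0.9 -0.7] w 0.0848 gf 0.0
  d/0.3 [ 0.0037  0.0008 -0.0151] rot/90 [-0.0012 -0.0035  0.001 ]
[[409.7 241.2]
 [110.5 358.7]]
```

View pics/r.png

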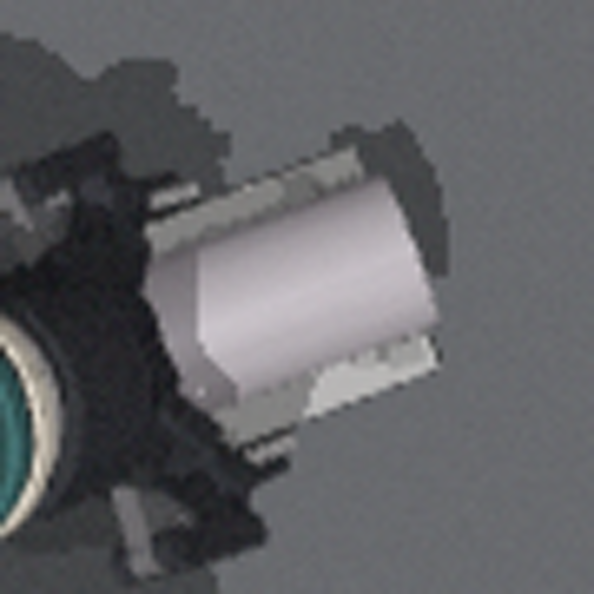

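Request:
move_arm --series '[[[0,0,-0.014,0,0,0],[0,0,0,0,0,0]]]'

```text
time: 12.12
tool_pos: [0.5366, 0.0319, 0.0704]
orientation: [[-0.314, 0.933, 0.176], [0.81, 0.36, -0.463], [-0.496, -0.003, -0.868]]
contact_force: [0.0, -0.0, -0.5]
gripper_width: 0.0847
grip_force: 0.0
```

Request:
move_arm --series '[[[0,0,0,0,0,0],[0,0,0,0,0,0],[0,0,0,0,0,0],[0,0,0,0,0,0],[0,0,0,0,0,0],[0,0,0,0,0,0],[0,0,0,0,0,0],[0,0,0,0,0,0]]]' --fingers 40 --squeeze 70

```text
time: 12.78
tool_pos: [0.537, 0.032, 0.0709]
orientation: [[-0.313, 0.933, 0.177], [0.81, 0.36, -0.463], [-0.496, -0.002, -0.868]]
contact_force: [-1.6, 2.8, 5.7]
gripper_width: 0.0563
grip_force: 72.7
```

```bash
python3 - <<'E'
from to import *
import pickle
s=sense();p,M=s["tool_pos"],s["orientation"]
yt=np.array([.934,.358,0]);mid=Sd+yt*((p-Sd)@yt)
c,Mc=cupframe(mid,dd);gr=(M.T@(c-p),M.T@Mc);pickle.dump(gr,open("gr2.pkl","wb"));print(gr[0].round(4),mid.round(4))
to(p,M)
q=s["qpos"]
for yaw in(-10,-21,-36,-51,-66):
  print(yaw)
  Y=R.from_euler("z",yaw,degrees=True).as_matrix()
  def tgt(h,ax=(0,0,-1)):
    c,Mc=cupframe(SEAT+[0,0,.055+h],[0,0,-1]);return toolfor(gr,c,Y@Mc)
  Mt=Y@tool(-60-45);
  follow(q,[(p+[0,0,.2],M),([.46,-.17,.32],Mt),tgt(.12),tgt(.0)])
E
```

```text
[-0.0167 -0.      0.0106] [0.5441 0.0135 0.07  ]
t 12.78 q [-0.81, 0.64, 0.52, 2.09, 0.44, 0.54, -0.4] pos [0.537  0.032  0.0709] F [-1.6  2.8  5.7] w 0.0563 gf 72.7
  d/0.3 [0. 0. 0.] rot/90 [0. 0. 0.]
-10
[0.537 0.032 0.271] err 0.0 margin 0.32 [-0.86, 0.27, 0.55, 1.98, 0.47, 0.96, -0.24] wr [0.49 0.17 0.53]
[ 0.46 -0.17  0.32] err 0.0 margin 0.41 [-0.18, 0.23, 0.71, 1.86, -0.36, 1.3, 0.85] wr [ 0.47 -0.24  0.6 ]
[ 0.496 -0.301  0.213] err 0.0194 margin 0.0 [0.65, 0.87, 0.17, 1.36, -0.64, 1.81, 1.14] wr [ 0.55 -0.55  0.36]
[ 0.496 -0.301  0.093] err 0.0 margin 0.0 [0.66, 1.03, 0.15, 1.35, -0.63, 1.75, 1.22] wr [ 0.54 -0.55  0.24]
-21
[0.537 0.032 0.271] err 0.0 margin 0.32 [-0.86, 0.27, 0.55, 1.98, 0.47, 0.96, -0.24] wr [0.49 0.17 0.53]
[ 0.46 -0.17  0.32] err 0.0 margin 0.41 [-0.2, 0.21, 0.74, 1.88, -0.38, 1.26, 0.68] wr [ 0.46 -0.25  0.6 ]
[ 0.496 -0.301  0.213] err 0.0117 margin 0.0 [0.57, 0.84, 0.36, 1.46, -0.82, 1.81, 1.14] wr [ 0.5  -0.56  0.36]
[ 0.496 -0.301  0.093] err 0.0 margin 0.0 [0.59, 1.01, 0.33, 1.46, -0.84, 1.73, 1.24] wr [ 0.5  -0.56  0.24]
-36
[0.537 0.032 0.271]
[... 585 characters left out ...]
0.39, 1.12, 0.17] wr [ 0.42 -0.24  0.6 ]
[ 0.496 -0.301  0.213] err 0.0 margin 0.07 [0.48, 0.75, 0.59, 1.77, -1.19, 1.68, 1.07] wr [ 0.37 -0.52  0.36]
[ 0.496 -0.301  0.093] err 0.0 margin 0.0 [0.52, 0.94, 0.54, 1.77, -1.26, 1.61, 1.22] wr [ 0.37 -0.52  0.24]
-66
[0.537 0.032 0.271] err 0.0 margin 0.32 [-0.86, 0.27, 0.55, 1.98, 0.47, 0.96, -0.24] wr [0.49 0.17 0.53]
[ 0.46 -0.17  0.32] err 0.0 margin 0.35 [-0.36, 0.07, 0.85, 2.01, -0.36, 1.03, -0.12] wr [ 0.41 -0.22  0.6 ]
[ 0.495 -0.301  0.213] err 0.0104 margin 0.0 [0.56, 0.64, 0.49, 1.93, -1.26, 1.47, 1.0] wr [ 0.32 -0.48  0.36]
[ 0.495 -0.301  0.093] err 0.0031 margin 0.0 [0.84, 0.81, 0.12, 1.91, -1.26, 1.23, 1.13] wr [ 0.32 -0.48  0.24]
```

```bash
cat > srch.py <<'E'
from bik import *
from sim import *
import pickle
from to import cupframe,toolfor,sense
gr=pickle.load(open("gr2.pkl","rb"));s=sense();p,M=s["tool_pos"],s["orientation"]
rng=np.random.default_rng(1);N=400
def run(q,P,Ms,n=20):
    _,_,_,tc,M0,_=bfk(q);rv=R.from_matrix(Ms@M0.transpose(0,2,1)).as_rotvec();w=np.zeros(len(q));m=np.full(len(q),9.)
    for k in range(1,n+1):
        t=k/n;q,e=bik(tc+(P-tc)*t,R.from_rotvec(rv*t).as_matrix()@M0,q,4);w=np.maximum(w,e);m=np.minimum(m,np.minimum(q-LO,HI-q).min(1))
    return q,w,m
q=np.repeat(s["qpos"][None],N,0)
q,w0,m0=run(q,np.repeat((p+[0,0,.2])[None],N,0),np.repeat(M[None],N,0))
P1=np.c_[rng.uniform(.15,.6,N),rng.uniform(-.65,-.1,N),rng.uniform(.3,.5,N)]
y1=rng.uniform(-130,60,N);t1=rng.uniform(-115,-45,N)
M1=np.array([R.from_euler("z",a,degrees=True).as_matrix()@tool(b) for a,b in zip(y1,t1)])
y2=rng.uniform(-90,0,N)
def tg(h):
    o=[]
    for a in y2:
        c,Mc=cupframe(SEAT+[0,0,.055+h],[0,0,-1]);o.append(toolfor(gr,c,R.from_euler("z",a,degrees=True).as_matrix()@Mc))
    return np.array([x[0] for x in o]),np.array([x[1] for x in o])
q1,w1,m1=run(q,P1,M1);q2,w2,m2=run(q1,*tg(.13));q3,w3,m3=run(q2,*tg(0),n=8)
W=np.maximum.reduce([w1,w2,w3]);mm=np.minimum.reduce([m1,m2,m3])
ok=np.argsort(-np.where(W<.002,mm,-1))[:8]
for i in ok: print(P1[i].round(2),"yaw1",y1[i].round(),"th",t1[i].round(),"yaw2",y2[i].round(),"m",mm[i].round(2),m3[i].round(2),q1[i].round(2).tolist(),q3[i].round(2).tolist())
E
time timeout 150 python3 srch.py
```

```text
[ 0.48 -0.57  0.42] yaw1 -69.0 th -58.0 yaw2 -45.0 m 0.21 0.21 [0.16, 0.69, 0.88, 1.17, 0.04, 1.44, 0.06] [0.71, 0.9, 0.25, 1.7, -1.05, 1.49, 1.15]
[ 0.4  -0.52  0.41] yaw1 -40.0 th -46.0 yaw2 -44.0 m 0.18 0.19 [-0.19, 0.36, 0.96, 1.76, 0.53, 0.95, 0.08] [0.67, 0.91, 0.31, 1.69, -1.07, 1.53, 1.17]
[ 0.29 -0.6   0.39] yaw1 -104.0 th -53.0 yaw2 -41.0 m 0.17 0.19 [0.3, 0.74, 1.01, 1.31, 0.02, 1.55, -0.23] [0.7, 0.92, 0.25, 1.65, -1.0, 1.53, 1.15]
[ 0.5  -0.58  0.49] yaw1 -56.0 th -73.0 yaw2 -44.0 m 0.17 0.18 [0.29, 0.64, 0.85, 1.0, -0.2, 1.56, 0.38] [0.65, 0.91, 0.33, 1.69, -1.08, 1.54, 1.17]
[ 0.59 -0.54  0.35] yaw1 -85.0 th -92.0 yaw2 -39.0 m 0.16 0.18 [0.35, 0.76, 0.74, 1.07, -0.52, 1.47, -0.13] [0.71, 0.92, 0.22, 1.63, -0.96, 1.53, 1.14]
[ 0.49 -0.4   0.34] yaw1 -46.0 th -66.0 yaw2 -47.0 m 0.15 0.15 [-0.16, 0.42, 0.83, 1.67, 0.11, 1.11, 0.13] [0.67, 0.9, 0.32, 1.72, -1.11, 1.51, 1.17]
[ 0.59 -0.26  0.34] yaw1 -40.0 th -83.0 yaw2 -43.0 m 0.14 0.16 [-0.18, 0.44, 0.69, 1.55, -0.16, 1.24, 0.17] [0.64, 0.92, 0.34, 1.67, -1.07, 1.56, 1.18]
[ 0.58 -0.48  0.44] yaw1 -65.0 th -49.0 yaw2 -37.0 m 0.14 0.16 [-0.0, 0.77, 0.86, 1.05, 0.15, 1.57, -0.06] [0.7, 0.93, 0.23, 1.61, -0.95, 1.55, 1.15]
real	0m3.122s
user	0m2.796s
sys	0m0.142s
```

Request:
move_arm --series '[[[0,0,0.03,0,0,0],[0,0,0.05,0,0,0],[0,0,0.08,0,0,0],[0,0,0.1,0,0,0],[0,0,0.1,0,0,0],[0,0,0.1,0,0,0],[0,0,0.1,0,0,0],[0,0,0.1,0,0,0]]]'

```text
time: 13.45
tool_pos: [0.5349, 0.0306, 0.2691]
orientation: [[-0.314, 0.934, 0.173], [0.81, 0.358, -0.464], [-0.495, -0.006, -0.869]]
contact_force: [0.6, -0.8, -5.4]
gripper_width: 0.0559
grip_force: 76.0
```

```bash
cat >> to.py <<'E'
import pickle
Y=R.from_euler("z",-45,degrees=True).as_matrix()
def tgt(h,seat=SEAT,f="gr2.pkl"):
    c,Mc=cupframe(seat+[0,0,.055+h],[0,0,-1]);return toolfor(pickle.load(open(f,"rb")),c,Y@Mc)
E
python3 - <<'E'
from to import *
q=sense()["qpos"]
M1=R.from_euler("z",-60,degrees=True).as_matrix()@tool(-60);P1=[.48,-.5,.40]
to(P1,M1)
q=follow(q,[(P1,M1),tgt(.13),tgt(0)])
A=tgt(.13);print("second leg",((A[0]-P1)/.3).round(3),(R.from_matrix(A[1]@M1.T).as_rotvec()/(np.pi/2)).round(3))
E
```

```text
t 13.45 q [-0.86, 0.27, 0.55, 1.99, 0.46, 0.96, -0.24] pos [0.5349 0.0306 0.2691] F [ 0.6 -0.8 -5.4] w 0.0559 gf 76.0
  d/0.3 [-0.1829 -1.7688  0.4362] rot/90 [-0.0043 -0.003  -0.6663]
[ 0.48 -0.5   0.4 ] err 0.0 margin 0.42 [-0.01, 0.57, 0.88, 1.4, 0.1, 1.3, 0.07] wr [ 0.57 -0.39  0.65]
[ 0.496 -0.301  0.223] err 0.0 margin 0.2 [0.66, 0.71, 0.31, 1.7, -1.02, 1.61, 1.0] wr [ 0.39 -0.53  0.37]
[ 0.496 -0.301  0.093] err 0.0 margin 0.2 [0.69, 0.9, 0.28, 1.69, -1.06, 1.51, 1.16] wr [ 0.39 -0.53  0.24]
second leg [ 0.052  0.664 -0.591] [ 0.857 -0.525  0.132]
```

Request:
move_arm --series '[[[-0.0076,-0.05,0.03,0,0,-0.028],[-0.0076,-0.075,0.03,0,0,-0.028],[-0.0076,-0.075,0.03,0,0,-0.028],[-0.0076,-0.075,0.03,0,0,-0.028],[-0.0076,-0.075,0.03,0,0,-0.028],[-0.0076,-0.075,0.03,0,0,-0.028],[-0.0076,-0.075,0.03,0,0,-0.028],[-0.0076,-0.075,0.03,0,0,-0.028]]]'

```text
time: 14.12
tool_pos: [0.5167, -0.1447, 0.3403]
orientation: [[-0.01, 1.0, -0.0], [0.868, 0.009, -0.497], [-0.497, -0.005, -0.868]]
contact_force: [0.6, 0.1, -5.1]
gripper_width: 0.0561
grip_force: 75.9
```

Request:
move_arm --series '[[[-0.0076,-0.075,0.025,0,0,-0.028],[-0.0076,-0.075,0.025,0,0,-0.028],[-0.0076,-0.075,0.025,0,0,-0.028],[-0.0076,-0.075,0.025,0,0,-0.028],[-0.0076,-0.075,0.025,0,0,-0.028],[-0.0076,-0.075,0.025,0,0,-0.028],[-0.0076,-0.075,0.025,0,0,-0.028],[-0.0076,-0.075,0.02,0,0,-0.028]]]'

```text
time: 14.78
tool_pos: [0.4979, -0.3242, 0.3988]
orientation: [[0.289, 0.942, -0.171], [0.818, -0.336, -0.466], [-0.497, -0.005, -0.868]]
contact_force: [1.4, -0.0, -5.3]
gripper_width: 0.0563
grip_force: 76.0
```

Request:
move_arm --series '[[[-0.0076,-0.075,0,0,0,-0.028],[-0.0076,-0.075,0,0,0,-0.028],[-0.0076,-0.075,0,0,0,-0.028],[-0.0076,-0.075,0,0,0,-0.028],[-0.0076,-0.075,0,0,0,-0.028],[-0.0076,-0.075,0,0,0,-0.028],[-0.0076,-0.075,0,0,0,-0.028],[-0.0076,-0.069,0,0,0,-0.022]]]'

```text
time: 15.45
tool_pos: [0.4794, -0.502, 0.3977]
orientation: [[0.546, 0.774, -0.319], [0.674, -0.633, -0.381], [-0.497, -0.007, -0.868]]
contact_force: [-0.1, -0.8, -5.0]
gripper_width: 0.0564
grip_force: 75.9
```

```bash
python3 - <<'E'
from to import *
to(*tgt(.13)); follow(sense()["qpos"],[tgt(.13),tgt(0)])
E
```

```text
t 15.45 q [-0.0, 0.57, 0.88, 1.4, 0.09, 1.31, 0.08] pos [ 0.4794 -0.502   0.3977] F [-0.1 -0.8 -5. ] w 0.0564 gf 75.9
  d/0.3 [ 0.054   0.6706 -0.583 ] rot/90 [ 0.8525 -0.5288  0.131 ]
[ 0.496 -0.301  0.223] err 0.0 margin 0.19 [0.66, 0.71, 0.32, 1.7, -1.02, 1.62, 1.0] wr [ 0.39 -0.53  0.37]
[ 0.496 -0.301  0.093] err 0.0 margin 0.19 [0.68, 0.91, 0.29, 1.69, -1.07, 1.51, 1.16] wr [ 0.39 -0.53  0.24]
```

Request:
move_arm --series '[[[0.0034,0.04,0,0.0533,-0.033,0.0082],[0.0034,0.042,0,0.0533,-0.033,0.0082],[0.0034,0.042,0,0.0533,-0.033,0.0082],[0.0034,0.042,0,0.0533,-0.033,0.0082],[0.0034,0.042,0,0.0533,-0.033,0.0082],[0.0034,0.042,0,0.0533,-0.033,0.0082],[0.0034,0.042,-0.02,0.0533,-0.033,0.0082],[0.0034,0.042,-0.03,0.0533,-0.033,0.0082]]]'

```text
time: 16.12
tool_pos: [0.4878, -0.4015, 0.3844]
orientation: [[0.515, 0.852, 0.096], [0.815, -0.522, 0.253], [0.266, -0.052, -0.963]]
contact_force: [-0.5, -0.0, -5.7]
gripper_width: 0.0563
grip_force: 76.4
```

Request:
move_arm --series '[[[0.0034,0.042,-0.05,0.0533,-0.033,0.0082],[0.0034,0.042,-0.05,0.0533,-0.033,0.0082],[0.0034,0.042,-0.05,0.0533,-0.033,0.0082],[0.0034,0.042,-0.05,0.0533,-0.033,0.0082],[0.0034,0.042,-0.05,0.0533,-0.033,0.0082],[0.0034,0.042,-0.05,0.0533,-0.033,0.0082],[0.0034,0.042,-0.05,0.0533,-0.033,0.0082],[0.0034,0.042,-0.03,0.0533,-0.033,0.0082]]]'

```text
time: 16.78
tool_pos: [0.4955, -0.3009, 0.2669]
orientation: [[0.2, 0.912, 0.358], [0.453, -0.41, 0.792], [0.869, 0.004, -0.495]]
contact_force: [-1.3, 0.6, -5.5]
gripper_width: 0.0562
grip_force: 76.7
```

```bash
python3 - <<'E'
from to import *
to(*tgt(.13))
E
```

```text
t 16.78 q [0.62, 0.65, 0.39, 1.69, -1.03, 1.68, 0.96] pos [ 0.4955 -0.3009  0.2669] F [-1.3  0.6 -5.5] w 0.0562 gf 76.7
  d/0.3 [ 4.00e-04  1.00e-04 -1.47e-01] rot/90 [0.0002 0.002  0.0033]
```

Request:
move_arm --series '[[[0,0,-0.04,0,0.002,0.0033],[0,0,-0.05,0,0,0],[0,0,-0.05,0,0,0],[0,0,-0.05,0,0,0],[0,0,-0.05,0,0,0],[0,0,-0.04,0,0,0],[0,0,-0.017,0,0,0],[0,0,0,0,0,0]]]'

```text
time: 17.45
tool_pos: [0.4977, -0.2983, 0.1791]
orientation: [[0.198, 0.916, 0.35], [0.455, -0.402, 0.794], [0.868, 0.002, -0.497]]
contact_force: [0.1, -0.2, -5.7]
gripper_width: 0.056
grip_force: 76.7
```

```bash
python3 - <<'E'
from to import *
from h import proj
import cv2
to(*tgt(.085))
for n,(x0,y0),w,sc in(("scene",(70,150),110,3.6),("top",(345,195),110,3.6)):
    d=read_camera(n);pickle.dump(d,open(n+"2.pkl","wb"));b=d["pixels"][y0:y0+w,x0:x0+w]
    cv2.imwrite(f"pics/{n}2.png",cv2.resize(b[:,:,::-1],None,fx=sc,fy=sc,interpolation=cv2.INTER_CUBIC))
    # predicted: cup bottom centre, mouth centre, post tip, seat
    u=proj(d,[SEAT+[0,0,.195],SEAT+[0,0,.085],SEAT+[0,0,.07],SEAT]);print(n,((u-[x0,y0])*sc).round(0).tolist())
a=cv2.imread("pics/scene2.png");b=cv2.imread("pics/top2.png");cv2.imwrite("pics/st2.png",np.hstack([a,b]))
E
```

```text
t 17.45 q [0.63, 0.78, 0.36, 1.7, -1.06, 1.6, 1.07] pos [ 0.4977 -0.2983  0.1791] F [ 0.1 -0.2 -5.7] w 0.056 gf 76.7
  d/0.3 [-0.007  -0.0086 -0.0043] rot/90 [ 0.0005 -0.     -0.0024]
scene [[101.0, 31.0], [158.0, 166.0], [165.0, 182.0], [196.0, 254.0]]
top [[244.0, 225.0], [175.0, 219.0], [167.0, 218.0], [132.0, 215.0]]
```

View pics/st2.png

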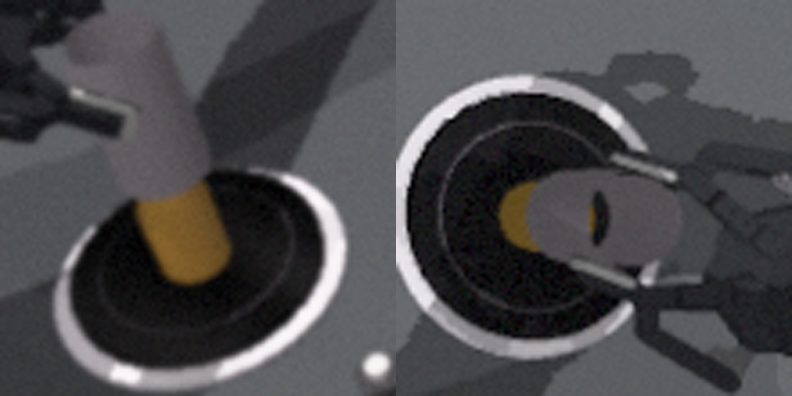

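```bash
python3 - <<'E'
import pickle,numpy as np
d=pickle.load(open("top2.pkl","rb"))["pixels"]
r=195+220/3.6; 
for y in (248,252,256,260,264): print(y,[tuple(int(v) for v in d[y,x]) for x in range(390,424,2)])
s=pickle.load(open("scene2.pkl","rb"))["pixels"]
for y in (153,157,161,165,169,175,185): print(y,[tuple(int(v) for v in s[y,x]) for x in range(86,118,3)])
E
```

```text
248 [(81, 79, 82), (81, 77, 80), (81, 75, 83), (80, 78, 80), (82, 79, 81), (50, 48, 51), (65, 62, 66), (81, 77, 80), (79, 74, 79), (78, 76, 79), (83, 79, 86), (83, 78, 81), (85, 81, 85), (84, 79, 83), (85, 80, 85), (82, 79, 82), (59, 59, 62)]
252 [(87, 84, 87), (83, 77, 84), (84, 77, 81), (79, 77, 81), (87, 77, 68), (29, 28, 24), (23, 21, 25), (65, 62, 65), (82, 78, 83), (84, 80, 82), (84, 80, 85), (82, 79, 81), (83, 80, 82), (80, 77, 80), (87, 85, 88), (84, 81, 82), (82, 80, 83)]
256 [(82, 78, 79), (86, 83, 87), (91, 87, 92), (88, 84, 90), (103, 87, 67), (51, 41, 29), (30, 32, 30), (61, 60, 64), (82, 79, 82), (82, 79, 81), (80, 78, 80), (81, 80, 81), (80, 80, 84), (82, 80, 84), (79, 79, 83), (83, 81, 85), (83, 80, 84)]
260 [(84, 80, 80), (84, 82, 84), (83, 80, 81), (82, 80, 85), (82, 77, 77), (11, 12, 18), (19, 17, 19), (76, 73, 78), (82, 79, 84), (81, 74, 80), (80, 75, 80), (78, 75, 80), (79, 80, 82), (83, 80, 82), (83, 81, 85), (81, 78, 82), (82, 79, 83)]
264 [(80, 78, 82), (81, 79, 81), (80, 76, 80), (84, 78, 82), (84, 79, 84), (83, 80, 83), (79, 78, 82), (79, 75, 80), (78, 76, 7
[... 560 characters left out ...]
(97, 93, 95), (78, 75, 77), (89, 88, 91)]
165 [(97, 97, 103), (81, 76, 80), (75, 68, 72), (89, 82, 86), (90, 86, 88), (95, 90, 93), (93, 89, 95), (90, 85, 89), (86, 81, 86), (84, 77, 82), (79, 75, 81)]
169 [(96, 97, 102), (103, 99, 103), (104, 98, 103), (104, 98, 105), (103, 97, 101), (102, 95, 101), (94, 87, 92), (96, 90, 94), (90, 85, 88), (83, 78, 83), (77, 72, 76)]
175 [(32, 33, 35), (107, 102, 107), (160, 158, 159), (89, 87, 86), (95, 89, 96), (103, 98, 102), (95, 91, 95), (95, 92, 94), (91, 88, 93), (86, 82, 87), (81, 76, 78)]
185 [(90, 92, 95), (82, 82, 85), (50, 49, 51), (31, 32, 33), (28, 27, 31), (22, 24, 26), (85, 84, 83), (104, 100, 102), (94, 89, 94), (90, 85, 90), (88, 81, 87)]
```

```bash
cat > meas.py <<'E'
from h import *
import sys
def run(tag):
    for n in("scene","top"):
        d=pickle.load(open(n+tag+".pkl","rb"));im=d["pixels"].astype(int);hsv=cv2.cvtColor(d["pixels"],cv2.COLOR_RGB2HSV)
        gold=((hsv[...,1]>100)&(hsv[...,2]>50)&(hsv[...,0]>8)&(hsv[...,0]<32))
        if n=="scene":
            for y in range(180,232,4):
                x=np.where(gold[y,90:150])[0]+90; g=im[y,90:150].min(1);c=np.where(g>58)[0]+90
                print(n,y,"gold",(x.min(),x.max()) if len(x) else None,"grey",(c.min(),c.max(),len(c)) if len(c) else None)
        else:
            for x in range(372,408,3):
                y=np.where(gold[235:285,x])[0]+235;g=im[225:290,x].min(1);c=np.where(g>58)[0]+225
                print(n,x,"gold",(y.min(),y.max()) if len(y) else None,"grey",(c.min(),c.max(),len(c)) if len(c) else None)
run(sys.argv[1])
E
python3 meas.py 2
```

```text
scene 180 gold None grey (np.int64(98), np.int64(123), 26)
scene 184 gold None grey (np.int64(104), np.int64(124), 21)
scene 188 gold None grey (np.int64(90), np.int64(126), 37)
scene 192 gold None grey (np.int64(90), np.int64(127), 38)
scene 196 gold None grey (np.int64(90), np.int64(149), 49)
scene 200 gold (np.int64(126), np.int64(126)) grey (np.int64(90), np.int64(149), 38)
scene 204 gold (np.int64(119), np.int64(128)) grey (np.int64(90), np.int64(120), 31)
scene 208 gold (np.int64(108), np.int64(129)) grey (np.int64(90), np.int64(101), 12)
scene 212 gold (np.int64(109), np.int64(131)) grey (np.int64(90), np.int64(96), 7)
scene 216 gold (np.int64(110), np.int64(133)) grey (np.int64(90), np.int64(94), 5)
scene 220 gold (np.int64(113), np.int64(133)) grey (np.int64(90), np.int64(92), 3)
scene 224 gold (np.int64(115), np.int64(131)) grey (np.int64(90), np.int64(90), 1)
scene 228 gold (np.int64(119), np.int64(125)) grey None
top 372 gold None grey (np.int64(231), np.int64(289), 4)
top 375 gold (np.int64(249), np.int64(260)) grey (np.int64(288), np.int64(289), 2)
top 378 gold (np.int64(247), np.int64(262)) grey (np.int64(289), np.int64(289), 1)
top 381 gold (np.int64(246), np.int64(263)) grey (np.int64(251), np.int64(289), 8)
top 384 gold (np.int64(264), np.int64(264)) grey (np.int64(246), np.int64(289), 19)
top 387 gold None grey (np.int64(244), np.int64(289), 23)
top 390 gold None grey (np.int64(243), np.int64(289), 26)
top 393 gold None grey (np.int64(243), np.int64(289), 28)
top 396 gold None grey (np.int64(243), np.int64(289), 30)
top 399 gold (np.int64(252), np.int64(258)) grey (np.int64(225), np.int64(289), 25)
top 402 gold None grey (np.int64(225), np.int64(289), 29)
top 405 gold None grey (np.int64(225), np.int64(289), 50)
```

```bash
cat > meas2.py <<'E'
from h import *
import sys
SEAT=np.array([.496,-.300,.018])
def sil(d,c,r,z0,z1):  # silhouette edges (two) of a vertical cylinder at pixel samples
    o=np.asarray(d["origin"]);v=np.array(c)-o[:2];L=np.hypot(*v);a=np.arctan2(v[1],v[0]);b=np.arccos(r/L);out=[]
    for s in(1,-1):
        t=a+np.pi+s*b;P=np.array([[c[0]+r*np.cos(t),c[1]+r*np.sin(t),z] for z in np.linspace(z0,z1,40)]);out.append(proj(d,P))
    return out
def edgepos(im,at,along,step=.1,span=4):
    """sub-pixel max gradient along image axis 'along' (0=col,1=row) near at"""
    t=np.arange(-span,span,step);p=np.array(at)+np.outer(t,[1,0] if along==0 else [0,1])
    v=cv2.remap(im,p[:,0].astype(np.float32)[None],p[:,1].astype(np.float32)[None],cv2.INTER_LINEAR)[0]
    v=cv2.GaussianBlur(v[None],(0,0),6)[0];g=np.abs(np.gradient(v));k=g[5:-5].argmax()+5;return t[k],g[k]/step
tag=sys.argv[1];hc=float(sys.argv[2])
for n,al in(("scene",0),("top",1)):
    d=pickle.load(open(n+tag+".pkl","rb"));px=d["pixels"].astype(np.float32)
    for nm,r,z0,z1,im in(("post",.023,.02,.054,px[...,0]),("cup",.029,hc+.005,hc+.1,px[...,1])):
        for side,L in zip("ab",sil(d,SEAT[:2],r,.018+z0,.018+z1)):
            res=[(u.round(0).astype(int).tolist(),)+tuple(np.round(edgepos(im,u,al),1)) for u in L[::4]]
            print(n,nm,side,[(a[0],a[1],float(b),float(g)) for a,b,g in res])
E
python3 meas2.py 2 .085
```

```text
scene post a [(131, 212, -0.3, 27.1), (131, 211, -0.4, 25.7), (131, 210, -0.6, 24.4), (130, 209, -0.5, 26.7), (130, 208, -0.4, 26.8), (130, 207, -0.4, 27.0), (129, 206, -0.6, 28.0), (129, 205, -0.4, 28.6), (128, 204, -0.5, 27.8), (128, 203, -0.3, 26.5)]
scene post b [(113, 219, -0.7, 37.0), (112, 218, -0.6, 37.6), (112, 217, -0.6, 36.6), (111, 216, -0.8, 37.2), (111, 215, -0.9, 38.1), (110, 214, -0.9, 36.6), (110, 213, -0.7, 35.5), (109, 212, -0.7, 34.5), (109, 211, -0.8, 31.3), (108, 210, -0.8, 31.5)]
scene cup a [(126, 190, 1.6, 9.1), (125, 187, 1.6, 10.6), (124, 184, 1.0, 9.3), (122, 181, 1.2, 10.8), (121, 178, 2.9, 7.3), (120, 174, 1.5, 8.1), (119, 171, 1.0, 9.5), (117, 168, 1.0, 8.2), (116, 164, 1.5, 8.6), (115, 161, 1.3, 7.4)]
scene cup b [(101, 200, 1.1, 4.0), (99, 197, 1.5, 2.2), (98, 194, 2.0, 4.4), (96, 190, -0.7, 4.1), (95, 187, 1.9, 11.3), (93, 184, -2.7, 8.5), (92, 181, -0.8, 3.5), (90, 177, -0.8, 25.7), (88, 174, 0.2, 22.3), (87, 170, -2.8, 11.5)]
top post a [(383, 264, 0.0, 44.7), (384, 265, 0.0, 40.9), (384, 265, -0.1, 37.3), (385, 265, 0.0, 34.3), (385, 265, 0.1, 32.
[... 162 characters left out ...]
45, -1.0, 22.5), (385, 245, -1.4, 22.6), (386, 245, -1.5, 23.6), (386, 245, -1.7, 24.3), (387, 245, -1.8, 23.8), (387, 245, -2.0, 23.3), (388, 245, -2.6, 25.1), (388, 245, -2.8, 29.3), (389, 245, -2.9, 28.6)]
top cup a [(393, 269, 0.0, 24.9), (394, 269, 0.4, 41.6), (396, 269, 0.3, 39.5), (397, 270, 0.5, 37.2), (399, 270, 0.7, 38.0), (400, 270, 1.2, 39.5), (402, 270, 1.4, 36.7), (404, 271, 1.7, 39.9), (406, 271, 2.2, 40.8), (407, 271, 2.7, 35.0)]
top cup b [(394, 243, -1.0, 24.4), (395, 243, -1.0, 25.2), (397, 243, -1.1, 21.6), (399, 243, -1.5, 23.7), (400, 243, -1.5, 24.8), (402, 243, -1.3, 21.7), (404, 243, -1.2, 19.8), (405, 243, -3.2, 29.6), (407, 243, -2.5, 37.2), (409, 243, -2.0, 33.1)]
```

```bash
cat > jac.py <<'E'
from h import *
from meas2 import sil,SEAT
E
sed -i 's/^tag=sys/if __name__!="__main__": sys.exit\ntag=sys/' meas2.py; python3 - <<'E'
import sys;sys.argv=["x","2",".085"]
import io,contextlib
with contextlib.redirect_stdout(io.StringIO()):
    from meas2 import *
for n,al in(("scene",0),("top",1)):
    d=pickle.load(open(n+"2.pkl","rb"))
    for nm,r,z in(("post",.023,.05),("cup",.029,.118)):
        row=[]
        for dv in([.001,0],[0,.001]):
            o=[]
            for s in(0,1):
                A=sil(d,SEAT[:2],r,z-.03,z+.03)[s];Bm=sil(d,SEAT[:2]+dv,r,z-.03,z+.03)[s]
                k=20;j=1-al
                order=np.argsort(Bm[:,j]);o.append(np.interp(A[k,j],Bm[order,j],Bm[order,al])-A[k,al] if al==0 else (Bm[k,1]-A[k,1]))
            row.append(np.round(o,3).tolist())
        print(n,nm,"px per mm x:",row[0],"y:",row[1])
E
```

```text
scene post px per mm x: [-0.025, -0.062] y: [0.472, 0.496]
scene cup px per mm x: [-0.021, -0.071] y: [0.496, 0.53]
top post px per mm x: [-0.421, -0.422] y: [0.003, 0.004]
top cup px per mm x: [-0.451, -0.452] y: [0.003, 0.004]
```

Request:
move_arm --series '[[[0,-0.0127,0,0,0,0],[0,0,-0.02,0,0,0],[0,0,-0.02,0,0,0],[0,0,-0.02,0,0,0],[0,0,-0.015,0,0,0],[0,0,0,0,0,0]]]'

```text
time: 18.05
tool_pos: [0.4975, -0.302, 0.1566]
orientation: [[0.198, 0.916, 0.35], [0.455, -0.402, 0.795], [0.868, 0.001, -0.496]]
contact_force: [-1.2, 0.3, -5.2]
gripper_width: 0.056
grip_force: 76.7
```

```bash
python3 - <<'E'
from to import *
to(*tgt(.06))
for n in("scene","top"): pickle.dump(read_camera(n),open(n+"3.pkl","wb"))
E
python3 meas2.py 3 .062
```

```text
t 18.05 q [0.64, 0.82, 0.36, 1.7, -1.07, 1.59, 1.1] pos [ 0.4975 -0.302   0.1566] F [-1.2  0.3 -5.2] w 0.056 gf 76.7
  d/0.3 [-0.0063  0.004  -0.0126] rot/90 [ 0.0002  0.     -0.0022]
scene post a [(131, 212, -0.2, 23.0), (131, 211, -0.6, 23.8), (131, 210, -0.6, 25.2), (130, 209, -0.4, 27.5), (130, 208, -0.2, 26.7), (130, 207, -0.3, 26.1), (129, 206, -0.3, 25.0), (129, 205, -0.1, 23.6), (128, 204, 0.4, 22.0), (128, 203, 1.0, 18.8)]
scene post b [(113, 219, -0.5, 32.5), (112, 218, -0.7, 33.1), (112, 217, -0.9, 34.4), (111, 216, -0.8, 35.0), (111, 215, -0.8, 34.2), (110, 214, -0.8, 34.2), (110, 213, -0.8, 31.5), (109, 212, -0.8, 22.8), (109, 211, -2.6, 16.9), (108, 210, -2.9, 19.6)]
scene cup a [(129, 197, -0.2, 18.4), (128, 194, -0.7, 9.4), (126, 191, -0.9, 8.0), (125, 188, -0.7, 11.0), (124, 185, -0.6, 9.9), (123, 182, -0.3, 12.7), (122, 179, 1.7, 11.4), (120, 175, -0.8, 8.4), (119, 172, -1.5, 9.2), (118, 169, -0.6, 8.7)]
scene cup b [(104, 207, 0.0, 11.7), (102, 204, 0.4, 4.3), (101, 201, 0.4, 5.0), (100, 198, 0.0, 4.6), (98, 195, 0.0, 9.0), (97, 192, -3.0, 1.4), (95, 188, 2.9, 5.2)
[... 357 characters left out ...]
, -1.7, 26.6), (385, 245, -1.9, 26.9), (386, 245, -2.1, 25.6), (386, 245, -2.3, 24.6), (387, 245, -2.8, 24.9), (387, 245, -2.9, 27.1), (388, 245, -2.9, 27.6), (388, 245, -3.0, 27.8), (389, 245, -3.0, 26.6)]
top cup a [(389, 268, -0.8, 33.1), (391, 268, -0.1, 25.6), (392, 269, 0.0, 35.7), (394, 269, 0.2, 38.5), (395, 269, 0.3, 41.3), (397, 269, 0.8, 37.7), (398, 270, 0.9, 39.1), (400, 270, 1.3, 38.2), (401, 270, 1.7, 37.7), (403, 271, 1.8, 41.1)]
top cup b [(391, 243, -0.9, 30.5), (392, 243, -1.1, 28.2), (393, 243, -1.1, 23.4), (395, 243, -1.0, 27.9), (396, 243, -1.0, 25.9), (398, 243, -1.0, 22.4), (400, 243, -1.0, 25.2), (401, 243, -1.0, 19.5), (403, 243, -2.9, 28.2), (405, 243, -2.4, 39.7)]
```

Request:
move_arm --series '[[[0,0,-0.01,0,0,0],[0,0,-0.01,0,0,0],[0,0,-0.01,0,0,0],[0,0,0,0,0,0]]]'

```text
time: 18.48
tool_pos: [0.4977, -0.3023, 0.1483]
orientation: [[0.198, 0.916, 0.35], [0.456, -0.402, 0.794], [0.868, 0.003, -0.497]]
contact_force: [-0.1, -0.6, -5.6]
gripper_width: 0.0563
grip_force: 76.7
```

Request:
move_arm --series '[[[0,0,-0.01,0,0,0],[0,0,-0.01,0,0,0],[0,0,-0.01,0,0,0],[0,0,0,0,0,0]]]'

```text
time: 18.82
tool_pos: [0.4977, -0.3024, 0.1392]
orientation: [[0.198, 0.915, 0.35], [0.456, -0.402, 0.794], [0.868, 0.003, -0.497]]
contact_force: [-1.1, -0.1, -4.0]
gripper_width: 0.0561
grip_force: 76.7
```

Request:
move_arm --series '[[[0,0,-0.012,0,0,0],[0,0,-0.012,0,0,0],[0,0,-0.012,0,0,0],[0,0,0,0,0,0]]]'

```text
time: 19.15
tool_pos: [0.4977, -0.3023, 0.1282]
orientation: [[0.198, 0.915, 0.35], [0.456, -0.402, 0.794], [0.868, 0.003, -0.497]]
contact_force: [-2.2, 0.7, -7.1]
gripper_width: 0.0566
grip_force: 76.7
```

Request:
move_arm --series '[[[0,0,-0.012,0,0,0],[0,0,-0.012,0,0,0],[0,0,-0.01,0,0,0],[0,0,0,0,0,0]]]'

```text
time: 19.48
tool_pos: [0.4977, -0.3024, 0.1181]
orientation: [[0.198, 0.915, 0.35], [0.456, -0.402, 0.794], [0.868, 0.003, -0.497]]
contact_force: [-2.5, 0.7, -6.9]
gripper_width: 0.056
grip_force: 76.6
```

Request:
move_arm --series '[[[0,0,-0.012,0,0,0],[0,0,-0.012,0,0,0],[0,0,-0.008,0,0,0],[0,0,0,0,0,0]]]'

```text
time: 19.82
tool_pos: [0.4976, -0.3024, 0.1086]
orientation: [[0.198, 0.915, 0.35], [0.456, -0.402, 0.794], [0.868, 0.003, -0.497]]
contact_force: [-4.7, 2.1, -6.1]
gripper_width: 0.0561
grip_force: 76.7
```

Request:
move_arm --series '[[[0,0,-0.01,0,0,0],[0,0,-0.01,0,0,0],[0,0,-0.008,0,0,0],[0,0,0,0,0,0]]]'

```text
time: 20.15
tool_pos: [0.4976, -0.3024, 0.1005]
orientation: [[0.198, 0.916, 0.35], [0.456, -0.402, 0.794], [0.868, 0.003, -0.497]]
contact_force: [-5.0, 1.6, -5.5]
gripper_width: 0.0561
grip_force: 76.7
```

Request:
move_arm --series '[[[-0.002,0.0007,-0.006,0,0,0],[0,0,-0.006,0,0,0],[0,0,-0.004,0,0,0],[0,0,0,0,0,0]]]'

```text
time: 20.48
tool_pos: [0.4975, -0.3024, 0.096]
orientation: [[0.197, 0.915, 0.351], [0.456, -0.403, 0.794], [0.868, 0.004, -0.497]]
contact_force: [-2.4, 1.4, -4.8]
gripper_width: 0.056
grip_force: 76.8
```

Request:
move_arm --series '[[[0,0,-0.003,0,0,0],[0,0,-0.003,0,0,0],[0,0,0,0,0,0]]]'

```text
time: 20.73
tool_pos: [0.4975, -0.3024, 0.0943]
orientation: [[0.197, 0.915, 0.351], [0.456, -0.402, 0.794], [0.868, 0.004, -0.497]]
contact_force: [-2.2, 1.7, -4.8]
gripper_width: 0.0562
grip_force: 76.8
```

Request:
move_arm --series '[[[0,0,-0.002,0,0,0],[0,0,-0.002,0,0,0],[0,0,0,0,0,0]]]'

```text
time: 20.98
tool_pos: [0.4974, -0.3024, 0.0931]
orientation: [[0.197, 0.915, 0.351], [0.456, -0.402, 0.794], [0.868, 0.004, -0.497]]
contact_force: [-2.1, 1.3, -4.0]
gripper_width: 0.056
grip_force: 76.8
```

Nearly home; continue in half-millimetre steps.

Request:
move_arm --series '[[[0,0,-0.002,0,0,0],[0,0,-0.002,0,0,0],[0,0,0,0,0,0]]]'

```text
time: 21.23
tool_pos: [0.4974, -0.3024, 0.0925]
orientation: [[0.196, 0.916, 0.351], [0.455, -0.402, 0.794], [0.868, 0.004, -0.496]]
contact_force: [-3.3, 0.6, -1.4]
gripper_width: 0.0563
grip_force: 77.0
```

Request:
move_arm --series '[[[0,0,-0.002,0,0,0],[0,0,0,0,0,0],[0,0,0,0,0,0]]]'

```text
time: 21.48
tool_pos: [0.4974, -0.3024, 0.0925]
orientation: [[0.196, 0.916, 0.351], [0.455, -0.402, 0.794], [0.869, 0.005, -0.495]]
contact_force: [-4.9, -0.2, 3.9]
gripper_width: 0.0559
grip_force: 77.2
```

Request:
move_arm --series '[[[0,0,0,0,0,0],[0,0,0,0,0,0],[0,0,0,0,0,0],[0,0,0,0,0,0],[0,0,0,0,0,0],[0,0,0,0,0,0],[0,0,0,0,0,0],[0,0,0,0,0,0]]]' --fingers 85

```text
time: 22.15
tool_pos: [0.4973, -0.3023, 0.0914]
orientation: [[0.197, 0.915, 0.351], [0.456, -0.402, 0.794], [0.868, 0.004, -0.497]]
contact_force: [0.1, 0.0, -0.5]
gripper_width: 0.0849
grip_force: 0.0
```

```bash
python3 - <<'E'
from to import *
import cv2
s=sense();to(s["tool_pos"]-.2*s["orientation"][:,2],s["orientation"]);follow(s["qpos"],[(s["tool_pos"]-.2*s["orientation"][:,2],s["orientation"])])
L=[]
for n,(x0,y0) in(("scene",(70,150)),("top",(345,195))):
    d=read_camera(n);pickle.dump(d,open(n+"4.pkl","wb"));L.append(cv2.resize(d["pixels"][y0:y0+110,x0:x0+110,::-1],None,fx=3.6,fy=3.6,interpolation=cv2.INTER_CUBIC))
cv2.imwrite("pics/end.png",np.hstack(L))
E
```

```text
t 22.15 q [0.65, 0.92, 0.34, 1.69, -1.09, 1.54, 1.18] pos [ 0.4973 -0.3023  0.0914] F [ 0.1  0.  -0.5] w 0.0849 gf 0.0
  d/0.3 [-0.2339 -0.5292  0.3311] rot/90 [0. 0. 0.]
[ 0.427 -0.461  0.191] err 0.0033 margin 0.0 [0.85, 0.91, 0.4, 1.4, -0.95, 1.81, 1.07] wr [ 0.32 -0.69  0.34]
```

View pics/end.png

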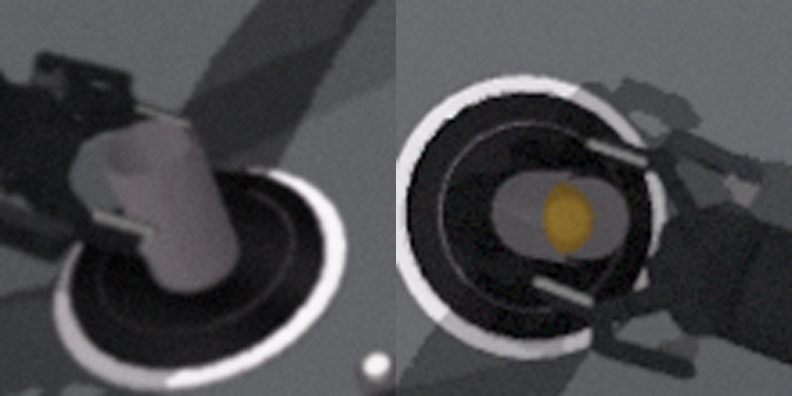

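Request:
move_arm --series '[[[-0.012,-0.026,0.0165,0,0,0],[-0.018,-0.04,0.025,0,0,0],[-0.018,-0.04,0.025,0,0,0],[-0.023,-0.053,0.033,0,0,0],[-0.023,-0.053,0.033,0,0,0],[-0.023,-0.053,0.033,0,0,0],[-0.023,-0.053,0.033,0,0,0],[0,0,0,0,0,0]]]'

```text
time: 22.92
tool_pos: [0.4526, -0.4039, 0.1532]
orientation: [[0.2, 0.913, 0.356], [0.461, -0.408, 0.788], [0.865, 0.007, -0.502]]
contact_force: [-1.3, -0.8, 1.0]
gripper_width: 0.0848
grip_force: 0.0
```

Request:
move_arm --series '[[[0,0,0.03,0,0,0],[0,0,0,0,0,0],[0,0,0,0,0,0],[0,0,0,0,0,0]]]'

```text
time: 23.25
tool_pos: [0.4558, -0.3967, 0.1599]
orientation: [[0.196, 0.916, 0.35], [0.455, -0.401, 0.795], [0.868, 0.003, -0.496]]
contact_force: [-1.0, -0.8, -0.2]
gripper_width: 0.0848
grip_force: 0.0
```

```bash
python3 - <<'E'
from to import *
for n in("scene","top"): pickle.dump(read_camera(n),open(n+"5.pkl","wb"))
E
python3 meas2.py 5 0 | grep cup
```

```text
scene cup a [(136, 215, -0.7, 18.3), (135, 212, -0.4, 19.8), (133, 210, -0.8, 17.9), (132, 207, -0.6, 16.9), (131, 204, -0.5, 20.5), (130, 201, -0.8, 15.4), (129, 198, -0.8, 16.9), (128, 195, 0.2, 7.4), (127, 192, -0.6, 6.8), (126, 189, -2.3, 7.0)]
scene cup b [(112, 224, -1.0, 26.8), (111, 222, -1.2, 27.4), (110, 219, -1.0, 29.6), (108, 216, -1.4, 28.6), (107, 213, -1.2, 25.7), (106, 211, -1.0, 28.3), (104, 208, -0.7, 23.7), (103, 205, -0.6, 18.6), (102, 202, -0.9, 18.3), (100, 199, -0.5, 15.7)]
top cup a [(381, 267, -1.0, 35.6), (382, 267, -0.9, 32.1), (383, 267, -0.7, 38.0), (385, 267, -0.8, 39.1), (386, 267, -1.1, 34.2), (387, 268, -0.9, 30.2), (389, 268, -0.6, 34.5), (390, 268, -0.8, 38.0), (391, 269, -0.8, 26.2), (393, 269, -0.1, 18.9)]
top cup b [(382, 243, -0.6, 22.5), (383, 243, -0.7, 24.2), (385, 243, -0.8, 22.9), (386, 243, -0.8, 19.7), (387, 243, -0.6, 21.0), (389, 243, -0.7, 22.5), (390, 243, -1.0, 25.4), (391, 243, -0.8, 23.3), (393, 243, -1.1, 15.3), (394, 243, 1.3, 16.4)]
```

```bash
python3 -c "
from plant import *
print(hand_in())"
```

```text
the job is handed in; nothing more can be done
None
```

The cylinder stands mouth down over the post with its rim on the turntable and the gripper clear. It met the turntable at about 9 N, and the job was handed in at about 23 s; no verdict was returned. I did not re-measure the gauge, square or probe, but kept clear of them and saw no unexpected contact forces.

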